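Size-grade lacquered headdress balls in a sifter-cap drum

TASK

Grade the lacquered wooden balls on the drying rack: slide the catch pan under the drum's red-marked pouring side, put every ball, the blue oversize one too, into the upright drum through the wide mouth of its cap, and turn the cap until its yellow sifter slots are fully round at the pouring side before you tip the drum with its crank. Tip until every red ball has come out through the slots into the pan and only the blue one is left inside, then crank the drum fully back upright, and only then lock it: push the orange screw knob all the way down and turn it clockwise until it is tight. Leave the other things on the bench alone.

Things in the scene. Friction and masses are not known exactly. Their poses are not given: they have to be found in the camera images.
- stand: blue stand of the drum, fixed. Origin on the bench midway between its posts; x axis along the tipping axis (155 mm up; crank on the -x side), +y the pouring side. Posts 14 x 40 mm, 177 mm high, at x -104 and +104 mm; base 10 mm thick, within 25 mm of the x axis; an arm of it reaches y = -275 mm and bears the lock block at x -50, y -250 mm
- spot (a point): point on the bench 130 mm from the tipping axis on the pouring side: the pan's centre belongs here, pan square to the stand, handle to the stand's -x. Balls fall 60 to 160 mm from the tipping axis, within 70 mm either way along it. The pan so placed just misses the base and clears the tipped drum
- drum (a joint): tipping angle of the clear drum (outside 158 mm along x, from y = -126 to +10 mm of the stand when upright, 95 mm high, flat red-marked pouring wall): 0 = upright; grows as it tips to the stand's +y, stop at 2.4 rad. Stays where it is left (friction 0.8 N m, plus up to 0.6 N m of weight). Balls roll out from about 1.6 rad; 2.3 to 2.4 rad empties it; one that hangs back comes with rocking
- drum_mid (a point): point inside the drum, 35 mm above its underside (upright: 178 mm above the bench, at y = -47 mm of the stand, on the cap's axis). With the drum upright, a ball whose centre is within 80 mm of it is in the drum
- crank_grip (a point): middle of the free part of the red crank grip: a round bar 14 mm thick, 66 mm long, along the stand's x, 120 mm from the tipping axis, at the stand's x = -161 mm. Its angle from straight up, towards the stand's +y, is the drum angle - 1.25 rad (193 mm above the bench when upright). It can turn in the fingers, so pinch it from above and lead it along its arc
- cap (a joint): angle of the round cap on the drum, counter-clockwise from above, 0 to 3.14 rad (stops). 0 = wide mouth at the pouring side; 3.14 = yellow sifter slots there. Friction 0.10 N m, stays put. The mouth, in the white half, is 76 mm wide, from 8 mm off the axis to the edge; the yellow half has three slots side by side, each 43 mm wide: red balls pass, the blue one does not. Cap top 244 mm up
- cap_grip (a point): middle of the black grip bar across the cap's centre, 56 mm long, 14 mm thick, its top 30 mm above the cap's top (this point: 16 mm above the cap's top, 260 mm above the bench). The bar lies along the stand's x when the cap angle is 0 or 3.14, and turns with the cap
- mouth (a point): centre of the cap's wide mouth, at the cap's top face, 41 mm from the cap's axis; it lies towards the stand's +y turned by the cap angle
- lock_push (a joint): depth of the orange lock screw, m: 0 = standing out, 0.012 = fully down. Pushed down against 5 N of friction; stays where it is left
- lock_turn (a joint): turn of the orange lock screw, rad, growing clockwise seen from above, 0 to 1.6 (tight, a stop). Friction 0.08 N m
- lock_grip (a point): middle of the orange knob bar on the lock screw, 52 mm long, 15 mm thick, 26 mm high; 102 mm above the bench when standing out. At turn 0 the bar lies along the stand's x; it turns clockwise from there by the turn value
- rack: wooden drying rack, fixed, base 210 x 150 x 8 mm, origin under its centre. Two rows (y = -50 and +50 mm) of paired steel rails along its x, 22 mm apart, tops 49 mm above the bench, with three places each at x = -66, 0, +66 mm, and cross stops 55 mm high between; a ball can roll 15 mm either way in its place
- ball0: red lacquered wooden ball, 34 mm across, 20 g, origin at its centre; in one of the rack's places at the start (centre 63 mm above the bench) or absent
- ball1: red lacquered wooden ball, 34 mm across, 20 g, origin at its centre; in one of the rack's places at the start (centre 63 mm above the bench) or absent
- ball2: red lacquered wooden ball, 34 mm across, 20 g, origin at its centre; in one of the rack's places at the start (centre 63 mm above the bench) or absent
- ball3: red lacquered wooden ball, 34 mm across, 20 g, origin at its centre; in one of the rack's places at the start (centre 63 mm above the bench) or absent
- big: blue oversize ball, 54 mm across, 70 g, origin at its centre; in one of the rack's places at the start (centre 74 mm above the bench)
- pan: aluminium catch pan, loose, 170 x 200 mm (x, y), walls 45 mm high and 4 mm thick, about 220 g, origin under its centre on the bench; x axis points away from its handle
- pan_grip (a point): the pan's black handle: an upright block 14 mm thick across the pan's y, 96 mm long, 50 mm high, outside the middle of its -x wall; this point is 160 mm from the pan's centre, 30 mm above the bench. Pinched across its thickness it lets the pan be slid on the bench
- paint_b: blue paint jar, 60 mm across, 70 mm high, not part of the job; origin under its centre
- tape: roll of yellow tape lying flat, 90 mm across, 24 mm high, not part of the job; origin under its centre
- doll: small red doll with a white head, 150 mm high, not part of the job; origin under its centre
- offcut: wood offcut 90 x 50 x 30 mm, not part of the job; origin under its centre
- screwdriver: screwdriver lying flat, not part of the job; origin under its centre
There are look-alikes about, which are no part of the job. Leave any turquoise look-alike of the ball2 alone.

How it is judged:
By the outcome, as a careful person would: the job done as asked, in the order asked, and still so for the second after the job is handed in, with the robot touching nothing.
Of ball0, ball1, ball2, ball3 only 2 to 4 are there at a start; the rules pass over those that are not, and their reading is None.
At some moment in a run one of pan may be knocked a few centimetres aside while the robot is not near it.
It also fails if it takes over 210 s, if anything falls off the work surface, if the arm or the gripper's body presses on something with over 40 N, if the wrist force passes 120 N, or if a joint passes its speed limit or range.

ROBOT

A 6-joint arm with a two-finger parallel gripper is mounted at the origin on the work surface. World frame = base frame: x ahead of the robot, y to its left, z up, the work surface at z = 0. Lengths are in m, angles in rad, forces in N, time in s.
With the tool pointing down it reaches from about 0.35 to 0.775 m from the base axis. Payload 5.5 kg.
Tool frame: the origin (TCP) lies between the finger pads; the fingertips stand 17 mm ahead of it and the grasp point (between the pads) lies 2 mm behind it (env.finger_overhang is the distance from the TCP to the fingertips, in m); z points along the fingers, y is the line along which they close (so a half turn about z gives the same grasp; the last joint's range is limited). The gripper opens to 85 mm and grips with 20 to 120 N. Pads are 22 mm wide; open, the fingers measure 114 mm over their backs; the gripper's body (76 mm by 85 mm) begins 54 mm behind the grasp point. The pads swing forward as they close: fully open they stand 13 mm farther back than shut.
Start: joints at [1.066, 0.313, 0.046, 1.304, 0, 1.431], TCP at [0.205, 0.537, 0.223] pointing down, gripper open.
Joint ranges: [-2.76, 2.76], [-0.86, 1.69], [-1.03, 1.26], [-2.2, 2.34], [-1.47, 1.5], [-3.14, 3.14]. Speed limits (rad/s): [2.57, 2.57, 3.14, 3.14, 3.14, 3.14].

INTERFACE

Orientations are given as a unit quaternion [w, x, y, z].
In Python, from workcell import env gives the robot as it stands. The module is installed in compiled form; this text tells all that it offers.
- The arm moves only by the shell command python3 -m pendant 'ROWS' [FORCE]. ROWS is JSON, a list of rows, each a list of 5 numbers: the gripper's target within -1 to 1 (fully open at 1, half-way at 0, shut at -1), then the shift along the tool's x, y, z in m, then the turn about the tool's z in rad. A call has 1 to 8 rows; each row shifts and turns the commanded pose from where the row before left it, along the tool's axes as they then stand; what a row does not reach is not made up. A row lasts 1/8 s, in which the tool goes at most 62.5 mm and 10.7 degrees, less where a joint would pass 70% of its speed; a pose out of reach is approached as far as the arm can. A call with a gripper value outside its range is refused whole. The fingers move at their own pace and stop on an object; FORCE is the grip in N (left out, the last holds). Time passes only in rows, so rows that do not move let the fingers close. It gives the time, the measured TCP pose, the force, the opening and the grip force at its end, in the units of the state.
- env.get_state(): the state, without advancing time (a new reading comes with each control period).
- env.read_camera(name): name is "scene" or "top"; returns the picture (384x512x3 uint8, red, green, blue); there is no depth.
- env.calibration(name): a dict with "K" (3x3 intrinsics, pixels), "T" (4x4, takes a point from camera to world coordinates). Camera axes: x right, y down, z forward; pixel columns grow to the right and rows downward; lengths in m; the calibration is good to about 2 mm. A picture is of the moment at which its call begins. calibration takes no time and is no camera call.
- env.hand_in(): hands the job in; it is judged then, once.
Trained networks look in the newest picture that a camera, given by its name, has taken for a name from the list of things; names that differ only in an ending like _2 or _b are one class to them, and where a whole thing is asked for, a point or a joint stands for the part that bears it (a point fixed in the world has none). Each returns a list of dicts, best first, with "score" (0 to 1); they miss things now and then, are a little off and sometimes report something else, mostly with a low value. They report only what shows in the picture. A call takes as long as a camera call. They do not tell look-alikes from the thing itself.
- env.recognise(camera, label): "centre" ([column, row] in pixels, amid what is visible of it).
The state is a dict: "clock": time; "joint_pos": joint angles; "qvel": joint speeds; "tau": joint torques, N m; "tcp_pos": TCP position; "orientation": TCP orientation; "wrist_force": force on the tool from outside, world axes, zero at the start; "ft_torque": the same for the moment, N m; "finger_gap": finger opening in m; "grip_force": force on a finger pad.
Only numpy, scipy, OpenCV 4.12 (cv2) and the standard library are available. Lean on these libraries where they do the work, as an engineer would, in place of code of your own. Each camera call takes 0.05 s, during which the arm holds its last target. There are 200 camera calls.

## Working session

There is one attempt and no reset: what is moved stays moved. The work goes in short steps, Python scripts to look and compute and a shell command to move; the robot and the scene stay as the last step left them, time stands still between calls to the robot, and variables do not carry over. Pictures are saved under pics/ and viewed, at most 14 in all, crops included, and the job is handed in when it is done.

```bash
mkdir -p pics
python3 - <<'E'
from workcell import env
import cv2,numpy as np
for n in ("scene","top"):
    im=env.read_camera(n); cv2.imwrite(f"pics/{n}0.png",cv2.resize(im[:,:,::-1],(800,600),interpolation=cv2.INTER_CUBIC))
    c=env.calibration(n); print(n,np.round(c["K"],1).tolist(),np.round(c["T"],3).tolist())
    for l in ["stand","drum","crank_grip","cap_grip","mouth","lock_grip","rack","ball0","big","pan","pan_grip"]:
        print(l,[(np.round(d["centre"]).astype(int).tolist(),round(d["score"],2)) for d in env.recognise(n,l)][:6])
print(env.get_state())
E
```

```text
scene [[463.3, 0.0, 251.5], [0.0, 463.3, 189.0], [0.0, 0.0, 1.0]] [[0.342, 0.537, -0.772, 1.543], [0.94, -0.194, 0.281, -0.343], [0.001, -0.821, -0.571, 0.873], [0.0, 0.0, 0.0, 1.0]]
stand [([273, 196], 0.76), ([146, 241], 0.6), ([276, 173], 0.28), ([118, 225], 0.28)]
drum [([276, 173], 0.92)]
crank_grip [([276, 173], 0.89), ([204, 271], 0.21)]
cap_grip [([277, 159], 0.92), ([119, 223], 0.47)]
mouth [([279, 158], 0.68)]
lock_grip [([199, 216], 0.6)]
rack [([150, 244], 0.78)]
ball0 [([95, 247], 0.6), ([159, 206], 0.57), ([120, 225], 0.57), ([94, 278], 0.46), ([122, 242], 0.42)]
big [([123, 206], 0.83), ([150, 243], 0.48)]
pan [([376, 214], 0.89)]
pan_grip [([374, 213], 0.63)]
top [[365.5, 0.0, 253.3], [0.0, 365.5, 198.5], [0.0, 0.0, 1.0]] [[-0.01, -0.995, 0.104, 0.461], [-1.0, 0.011, 0.013, -0.011], [-0.014, -0.104, -0.994, 1.234], [0.0, 0.0, 0.0, 1.0]]
stand [([232, 195], 0.96), ([300, 204], 0.74)]
drum [([225, 193], 0.85)]
crank_grip [([227, 194], 0.56)]
cap_grip [([228, 196], 0.56)]
mouth []
lock_grip [([300, 201], 0.42)]
rack [([340, 224], 0.55), ([231, 193], 0.22)]
ball0 [([325, 
[... 228 characters left out ...]
'joint_pos': array([ 1.06637489e+00,  3.13202427e-01,  4.61088982e-02,  1.30359695e+00,
       -1.07186351e-05,  1.43121170e+00]), 'qvel': array([ 9.74250633e-04, -2.08137745e-03,  8.89339603e-04,  6.80527410e-04,
        1.45045563e-03, -5.13106219e-05]), 'tau': array([-2.32262777e-03, -4.80476940e+01,  2.98813266e+01,  6.01967386e-04,
       -3.01418204e-04,  3.84326043e-06]), 'tcp_pos': array([0.2051849 , 0.53719457, 0.22322545]), 'orientation': array([2.18319660e-05, 1.81408381e-01, 9.83407848e-01, 4.85059947e-05]), 'wrist_force': array([-0.70028063, -0.97848388,  0.00810299]), 'ft_torque': array([0.01374168, 0.02618755, 0.02623374]), 'grip_force': 0.0, 'finger_gap': 0.08573873028814044}
```

View pics/top0.png

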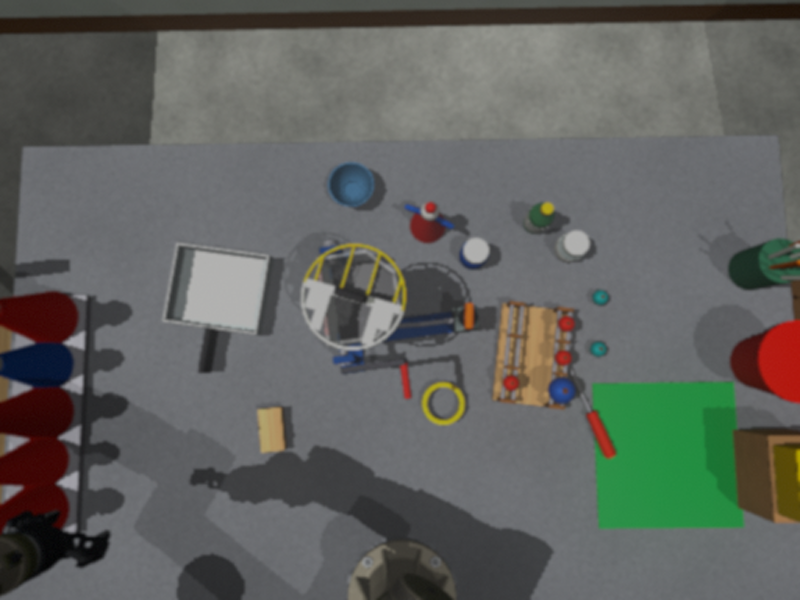

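View pics/scene0.png

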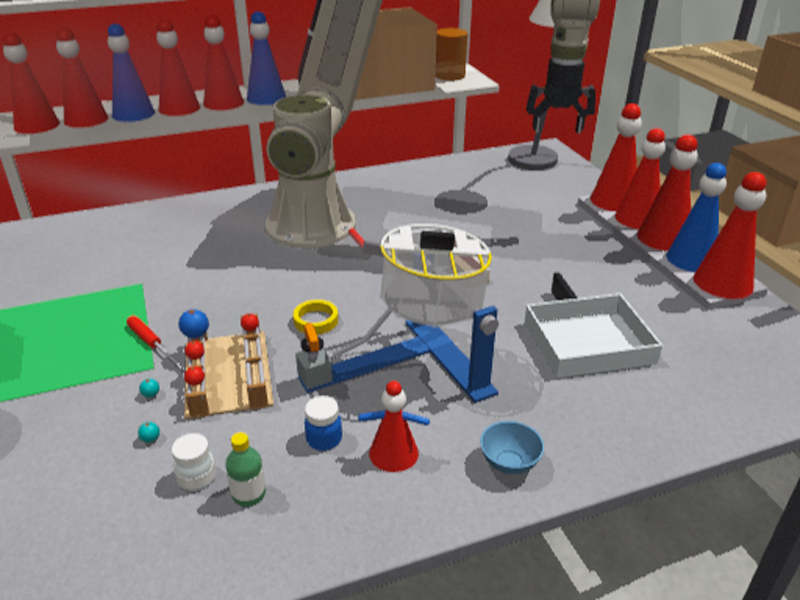

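Top view (800x600): the stand's blue posts are at (330,247) and (348,357), so +y points left. The drum and cap are at (353,295), with the mouth facing the robot, so the cap is near 1.5 rad. The lock is at (468,316), the crank's red grip at (405,380), and the pan at (218,290) with its handle at (208,350). The rack holds red balls at (567,324), (563,357) and (511,383), plus the blue one at (562,391). The turquoise look-alikes at (600,297) and (598,349) are on the bench and not for use.

```bash
cat > h.py <<'E'
from workcell import env
import cv2,numpy as np
from scipy.spatial.transform import Rotation as R
def bp(n,uv,z):
    c=env.calibration(n);K=np.array(c["K"]);T=np.array(c["T"])
    d=T[:3,:3]@np.linalg.solve(K,[uv[0],uv[1],1.]);o=T[:3,3]
    return o+d*(z-o[2])/d[2]
def pj(n,P):
    c=env.calibration(n);K=np.array(c["K"]);T=np.array(c["T"])
    q=K@(T[:3,:3].T@(np.array(P)-T[:3,3]));return q[:2]/q[2]
def blobs(im,lo,hi,box=None,amin=8):
    h=cv2.cvtColor(im,cv2.COLOR_RGB2HSV)
    if lo[0]<0: m=cv2.inRange(h,(0,lo[1],lo[2]),hi)|cv2.inRange(h,(180+lo[0],lo[1],lo[2]),(180,255,255))
    else: m=cv2.inRange(h,lo,hi)
    if box: 
        k=np.zeros_like(m);a,b,c,d=box;k[b:d,a:c]=1;m=m*k
    n,l,s,c=cv2.connectedComponentsWithStats(m)
    return [(np.round(c[i],1).tolist(),s[i].tolist()) for i in range(1,n) if s[i][4]>=amin]
def crop(im,box,f,name,marks=()):
    a,b,c,d=box
    o=cv2.resize(im[b:d,a:c,::-1],None,fx=f,fy=f,interpolation=cv2.INTER_CUBIC)
    for u in marks: cv2.circle(o,(int((u[0]-a+.5)*f),int((u[1]-b+.5)*f)),3,(255,0,255),1)
    cv2.imwrite("pics/"+name,o)
def S():
    s=env.get_state();r=R.from_quat(np.array(s["orientation"])[[1,2,3,0]]).as_matrix()
    print("t",round(s["clock"],1),"tcp",np.round(s["tcp_pos"],4),"tx",np.round(r[:2,0],3),"gap",round(s["finger_gap"],4),"F",np.round(s["wrist_force"],1),"q",np.round(s["joint_pos"],2))
    return s,r
E
python3 - <<'E'
from h import *
t=env.read_camera("top");s=env.read_camera("scene")
tb=(90,140,400,285);sb=(110,130,450,310)
crop(t,tb,2.58,"t1.png");crop(s,sb,2.35,"s1.png")
for n,im,b in(("top",t,tb),("scene",s,sb)):
    for c,lo,hi in(("red",(-8,150,90),(7,255,255)),("orange",(8,170,120),(18,255,255)),("blue",(105,150,50),(125,255,255))):
        print(n,c,[(x[0],x[1]) for x in blobs(im,lo,hi,b,6)])
E
```

```text
top red [([269.2, 146.3], [263, 140, 13, 14, 136]), ([362.0, 206.8], [358, 202, 9, 10, 69]), ([360.0, 228.5], [356, 224, 9, 10, 71]), ([259.3, 243.6], [257, 233, 6, 22, 72]), ([326.6, 244.6], [322, 240, 10, 10, 74]), ([382.7, 274.2], [376, 263, 15, 22, 147])]
top orange [([299.9, 201.8], [297, 194, 6, 16, 77])]
top blue [([285.3, 142.9], [282, 141, 8, 5, 21]), ([298.9, 168.4], [296, 166, 8, 5, 10]), ([222.5, 228.3], [214, 225, 18, 7, 46]), ([359.1, 249.6], [352, 243, 15, 14, 145])]
scene red [([402.0, 135.6], [380, 130, 38, 16, 338]), ([425.1, 143.4], [409, 130, 33, 30, 637]), ([227.7, 150.7], [223, 146, 10, 11, 44]), ([447.2, 176.5], [444, 168, 6, 17, 65]), ([159.2, 205.9], [154, 201, 12, 11, 96]), ([124.1, 223.6], [118, 218, 12, 12, 110]), ([123.9, 240.2], [118, 234, 13, 13, 122]), ([251.6, 248.0], [247, 244, 10, 9, 73]), ([251.5, 284.3], [236, 262, 32, 40, 848])]
scene orange [([199.4, 215.2], [195, 207, 9, 17, 88])]
scene blue [([440.8, 154.6], [427, 130, 23, 44, 634]), ([277.4, 228.6], [195, 196, 123, 61, 2040]), ([123.5, 207.0], [115, 199, 18, 17, 240]), ([237.5, 265.7], [230, 263, 16, 6, 65]), ([265.6, 267.5], [258, 264, 17, 8, 65]), ([206.8, 278.3], [195, 267, 24, 21, 335])]
```

View pics/t1.png

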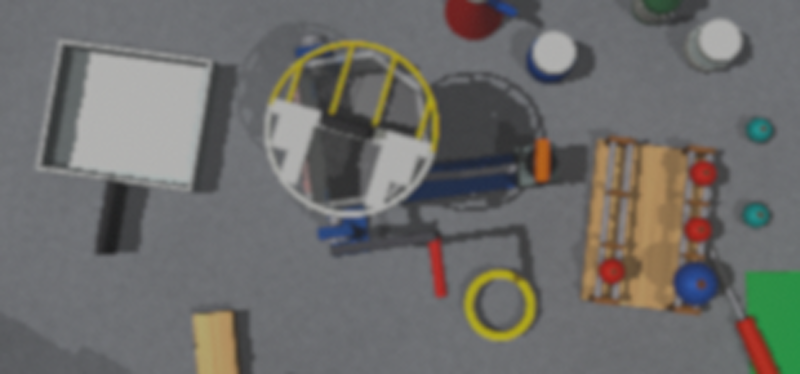

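View pics/s1.png

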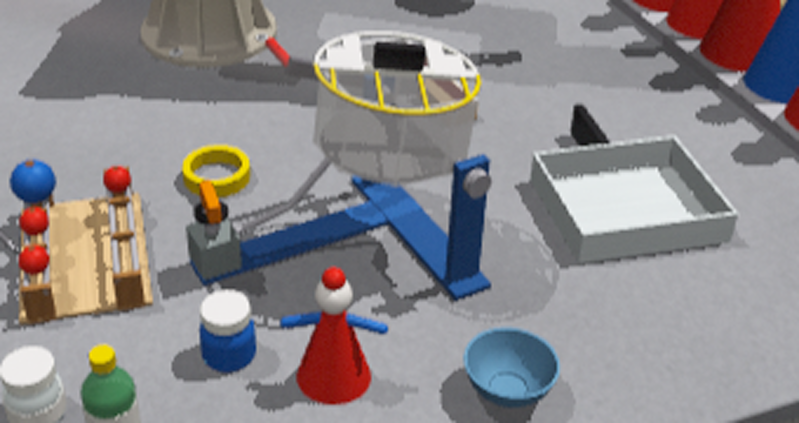

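Crop t1 confirms the three red balls on rack rails at crop px (703,174), (697,230) and (611,271), with the blue one at (695,284). The balls at (760,130) and (757,215) are turquoise, lie on the bench and are not part of the job. The cap's yellow half points away from the robot. The red crank is at (437,268), the orange knob at (543,160), and the pan handle runs from (117,185) to (107,250).

```bash
cat >> h.py <<'E'
from scipy.optimize import least_squares
def rot(a): return np.array([[np.cos(a),-np.sin(a)],[np.sin(a),np.cos(a)]])
def tow(p,xyz): return np.append(np.array(p[:2])+rot(p[2])@np.array(xyz[:2]),xyz[2])
E
python3 - <<'E'
from h import *
t=env.read_camera("top");s=env.read_camera("scene")
for n,im,b in(("top",t,(205,165,262,222)),("scene",s,(255,135,305,165))):
    print(n,"black",blobs(im,(0,0,0),(180,255,32),b,15))
C=lambda x,y:(90+x/2.58-.5,140+y/2.58-.5)
D=lambda x,y:(110+x/2.35-.5,130+y/2.35-.5)
obs=[("top",(299.9,201.8),(-.05,-.25,.112)),("scene",(199.4,215.2),(-.05,-.25,.102)),
("top",(259.3,243.6),(-.161,-.1139,.197)),("top",C(352,129),(0,-.047,.244)),("scene",D(398,54),(0,-.047,.262)),
("scene",D(473,161),(.104,0,.177)),("scene",D(397,71),(0,-.047,.244))]
f=lambda p:np.concatenate([pj(n,tow(p,q))-u for n,u,q in obs])
r=least_squares(f,[.45,.08,.15],loss="soft_l1");p=r.x;print("stand",np.round(p,4),np.round(f(p).reshape(-1,2),1).tolist())
for k,q in dict(spot=(0,.13,0),cap=(0,-.047,.26),crank=(-.161,-.1139,.193),lock=(-.05,-.25,.102),panhandle=(-.16,.13,.03)).items(): print(k,np.round(tow(p,q),3))
# pan: top rim corners in top view
pc=[C(62,41),C(213,63),C(194,189),C(40,168)]
W=np.array([bp("top",u,.045)[:2] for u in pc]);print("pan corners",np.round(W,3).tolist(),"c",np.round(W.mean(0),4))
e=(W[0]+W[1])/2-(W[2]+W[3])/2;print("pan yaw",np.arctan2(e[1],e[0]),np.linalg.norm(e),np.linalg.norm((W[0]+W[3]-W[1]-W[2])/2))
print("handle",bp("top",C(117,185),.05),bp("top",C(106,252),.025), "scene",bp("scene",D(590,120),.05))
for nm,u,v,z in(("r1",(362,206.8),(123.9,240.2),.063),("r2",(360,228.5),(124.1,223.6),.063),("r3",(326.6,244.6),(159.2,205.9),.063),("big",(359.1,249.6),(123.5,207),.074)):
    print(nm,np.round(bp("top",u,z),4),np.round(bp("scene",v,z),4))
E
```

```text
top black []
scene black [([280.3, 154.3], [270, 150, 21, 10, 148])]
stand [0.5852 0.1203 0.1255] [[-1.9, -0.2], [1.2, -0.6], [-0.1, 0.6], [1.0, -0.4], [-1.9, 2.0], [1.1, -0.9], [-1.7, 0.7]]
spot [0.569 0.249 0.   ]
cap [0.591 0.074 0.26 ]
crank [ 0.44  -0.013  0.193]
lock [ 0.567 -0.134  0.102]
panhandle [0.41  0.229 0.03 ]
pan corners [[0.735, 0.468], [0.703, 0.273], [0.542, 0.295], [0.57, 0.492]] c [0.6376 0.3818]
pan yaw -0.1378771367992913 0.16464632110709276 0.1988439827135395
handle [0.54735729 0.39099184 0.05      ] [0.463318   0.41159685 0.025     ] scene [0.50368282 0.40665281 0.05      ]
r1 [ 0.5525 -0.3435  0.063 ] [ 0.5551 -0.3421  0.063 ]
r2 [ 0.4833 -0.3344  0.063 ] [ 0.4847 -0.3327  0.063 ]
r3 [ 0.4335 -0.2268  0.063 ] [ 0.4365 -0.2261  0.063 ]
big [ 0.4173 -0.3259  0.074 ] [ 0.422  -0.3247  0.074 ]
```

```bash
cat >> h.py <<'E'
def go(x,y,z,deg=None):
    s,r=S();d=r.T@(np.array([x,y,z])-s["tcp_pos"])
    print("shift",np.round(d,4),"len",round(float(np.hypot(*d[:2])),3),end=" ")
    if deg is not None:
        a=np.degrees(np.arctan2(r[1,0],r[0,0]));e=(deg-a+90)%180-90
        print("turn",round(-np.radians(e),3),"or",round(-np.radians(e-180*np.sign(e)),3))
ST=np.array([0.5852,0.1203,0.1255])
E
python3 - <<'E'
from h import *
go(.479,.404,.032,82.1)
E
```

```text
t 1.4 tcp [0.2052 0.5372 0.2232] tx [-0.934  0.357] gap 0.0853 F [0.3 0.2 0.2] q [ 1.07  0.31  0.05  1.3  -0.    1.43]
shift [-0.3033 -0.0267  0.1912] len 0.305 turn 1.344 or -1.798
```

```bash
python3 -m pendant '[[1,-0.05,-0.0045,0,0],[1,-0.05,-0.0045,0,0],[1,-0.05,-0.0045,0,0],[1,-0.05,-0.0045,0,0],[1,-0.05,-0.0045,0,0],[1,-0.053,-0.0045,0,0]]' 40; python3 -m pendant '[[1,0,0,0.01,0.168],[1,0,0,0.01,0.168],[1,0,0,0.01,0.168],[1,0,0,0.01,0.168],[1,0,0,0.01,0.168],[1,0,0,0.01,0.168],[1,0,0,0.01,0.168],[1,0,0,0.01,0.168]]'
python3 - <<'E'
from h import *
t=env.read_camera("top");crop(t,(90,140,290,290),4,"t2.png",[pj("top",(.479,.404,.05))])
go(.479,.404,.032,82.1)
E
```

```text
clock: 2.15
tcp_pos: [0.4799, 0.4031, 0.2233]
orientation: [0.0, 0.181, 0.983, 0.0]
wrist_force: [0.4, -0.1, -0.5]
finger_gap: 0.0855
grip_force: 0.0
clock: 3.15
tcp_pos: [0.4786, 0.4039, 0.1429]
orientation: [-0.0, 0.756, 0.655, 0.0]
wrist_force: [-0.4, 0.5, -0.3]
finger_gap: 0.0854
grip_force: 0.0
t 3.2 tcp [0.478  0.4035 0.1413] tx [0.148 0.989] gap 0.0852 F [-0.6 -0.5 -1.1] q [0.57 0.45 0.04 1.17 0.   2.29]
shift [0.0008 0.0011 0.1093] len 0.001 turn -0.011 or 3.131
```

View pics/t2.png

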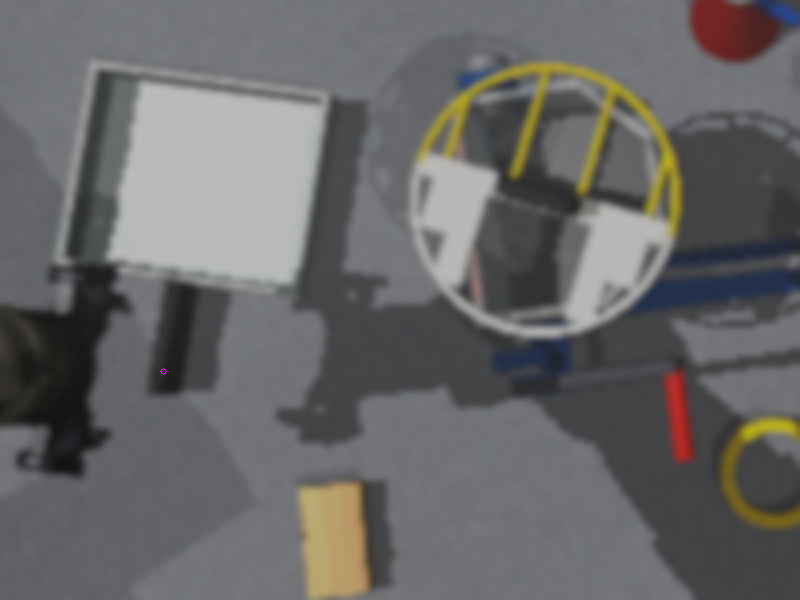

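The pan handle's long side lies along the pan's x, from crop px (180,285) to (167,392), and it is thin across y. I'll turn the tool by -1.58 to pinch across that.

```bash
python3 -m pendant '[[1,-0.003,0,0,-0.175],[1,0,0,0,-0.175],[1,0,0,0,-0.175],[1,0,0,0,-0.175],[1,0,0,0,-0.175],[1,0,0,0,-0.175],[1,0,0,0,-0.175],[1,0,0,0,-0.175]]' >/dev/null; python3 -m pendant '[[1,0,0,0,-0.175],[1,0,0,0.0364,0],[1,0,0,0.0364,0],[1,0,0,0.0364,0],[-1,0,0,0,0],[-1,0,0,0,0],[-1,0,0,0,0],[-1,0,0,0,0]]' 40
python3 - <<'E'
from h import *
S()
E
```

```text
clock: 5.2
tcp_pos: [0.4794, 0.4019, 0.0359]
orientation: [0.001, 0.067, 0.998, 0.001]
wrist_force: [-2.5, -0.6, 21.4]
finger_gap: 0.0122
grip_force: 38.1
t 5.2 tcp [0.4794 0.4019 0.0359] tx [-0.991  0.133] gap 0.0122 F [-2.5 -0.6 21.4] q [ 0.57  0.52 -0.12  0.93  0.    0.7 ]
```

```bash
python3 -m pendant '[[0,0,0,-0.003,0],[0,0,0,-0.004,0],[-1,0,0,0,0],[-1,0,0,0,0],[-1,0,0,0,0]]' 40
python3 - <<'E'
from h import *
t=env.read_camera("top")
C=lambda x,y:(90+x/4-.5,140+y/4-.5)
crop(t,(90,140,290,290),4,"t3.png")
s,r=S()
E
```

```text
clock: 5.82
tcp_pos: [0.4782, 0.4009, 0.0412]
orientation: [0.0, 0.067, 0.998, 0.0]
wrist_force: [-0.9, -0.5, 3.1]
finger_gap: 0.0105
grip_force: 39.0
t 5.9 tcp [0.4783 0.4009 0.0413] tx [-0.991  0.133] gap 0.0101 F [-0.8  0.2  3. ] q [ 0.57  0.51 -0.11  0.94  0.    0.7 ]
```

View pics/t3.png

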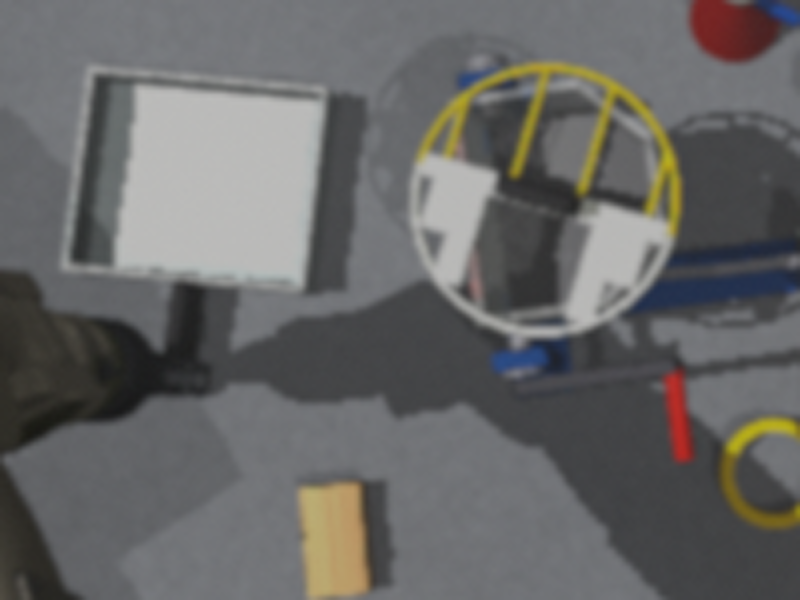

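```bash
cat > panpose.py <<'E'
from h import *
def pan(pc):
    W=np.array([bp("top",u,.045)[:2] for u in pc]);c=W.mean(0);e=W[0]+W[1]-W[2]-W[3];e2=W[0]+W[3]-W[1]-W[2]
    a=np.arctan2(e[1],e[0]);b=np.arctan2(e2[1],e2[0])-np.pi/2;return c,a,b
E
python3 - <<'E'
from panpose import *
C=lambda x,y:(90+x/4-.5,140+y/4-.5)
c,a,b=pan([C(90,68),C(327,90),C(305,290),C(64,267)]);print(c,a,b)
s,r=S();yaw=np.arctan2(-r[1,0],-r[0,0]);print("toolyaw",yaw)
off=rot(-yaw)@(s["tcp_pos"][:2]-c);print("tcp in pan",off)
sp=tow(ST,(0,.13,0))[:2];T=sp+rot(ST[2])@off;print("target",T)
go(T[0],T[1],s["tcp_pos"][2],np.degrees(ST[2]))
E
```

```text
[0.6375325  0.38243934] -0.09679219835987936 -0.10611197555612195
t 5.9 tcp [0.4783 0.4009 0.0413] tx [-0.991  0.133] gap 0.0101 F [-0.8  0.2  3. ] q [ 0.57  0.51 -0.11  0.94  0.    0.7 ]
toolyaw -0.13376063040957634
tcp in pan [-0.16031664 -0.00290175]
target [0.41023522 0.22633168]
t 5.9 tcp [0.4783 0.4009 0.0413] tx [-0.991  0.133] gap 0.0101 F [-0.8  0.2  3. ] q [ 0.57  0.51 -0.11  0.94  0.    0.7 ]
shift [ 0.0441 -0.1821 -0.    ] len 0.187 turn -0.259 or 2.882
```

```bash
python3 -m pendant '[[-1,0,0,0,-0.065],[-1,0,0,0,-0.065],[-1,0,0,0,-0.065],[-1,0,0,0,-0.065],[-1,0,0,0,0]]' 60; python3 -m pendant '[[-1,0.011,-0.0175,0,0],[-1,0.011,-0.0175,0,0],[-1,0.011,-0.0175,0,0],[-1,0.011,-0.0175,0,0],[-1,0.011,-0.0175,0,0],[-1,0.011,-0.0175,0,0],[-1,0.011,-0.0175,0,0],[-1,0.011,-0.0175,0,0]]'
python3 - <<'E'
from h import *
t=env.read_camera("top")
crop(t,(90,140,290,290),4,"t4.png")
s,r=S()
E
```

```text
clock: 6.5
tcp_pos: [0.4787, 0.4006, 0.0413]
orientation: [0.0, -0.062, 0.998, -0.0]
wrist_force: [1.4, -1.7, 3.5]
finger_gap: 0.0086
grip_force: 59.4
clock: 7.5
tcp_pos: [0.4078, 0.2505, 0.0406]
orientation: [-0.0, -0.063, 0.998, 0.0]
wrist_force: [0.7, -0.2, 0.5]
finger_gap: -0.0005
grip_force: 0.0
t 7.5 tcp [0.4058 0.2485 0.0402] tx [-0.992 -0.124] gap -0.0 F [-2.7 -2.4 -1. ] q [ 0.38  0.27 -0.5   0.81 -0.    0.26]
```

View pics/t4.png

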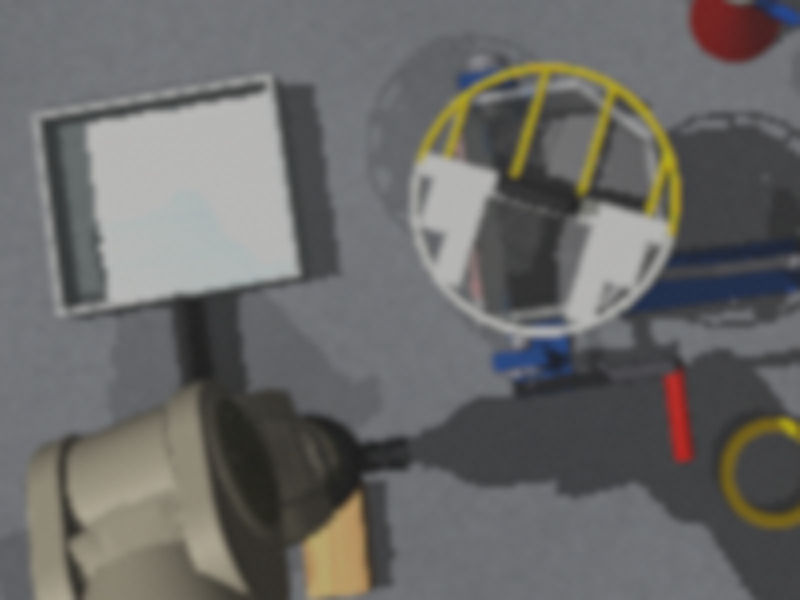

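Run:
```python
from panpose import *
C=lambda x,y:(90+x/4-.5,140+y/4-.5)
c0,a0,b0=pan([C(97,65),C(329,97),C(293,291),C(58,265)]);print("t2",c0,a0,b0)
for e in (C(167,392),C(180,287)): print("handle pt in pan",rot(-(a0+b0)/2)@(bp("top",e,.05)[:2]-c0))
c,a,b=pan([C(35,117),C(272,76),C(301,275),C(60,316)]);print("now",c,a,b)
y=(a+b)/2
print("handle in pan now",rot(-y)@(bp("top",C(188,380),.05)[:2]-c),rot(-y)@(bp("top",C(188,310),.05)[:2]-c))
for q in(-.16,-.145): 
  h=c+rot(y)@np.array([q,0]);print(q,h);go(h[0],h[1],.034,np.degrees(y))
```

```text
t2 [0.63691783 0.38426783] -0.16518230345999613 -0.1359238497656654
handle pt in pan [-0.17520813 -0.00999489]
handle pt in pan [-0.08985836 -0.0056783 ]
now [0.62347241 0.40646151] 0.1583866458726207 0.15961999751927802
handle in pan now [-0.15345669  0.0016758 ] [-0.09725372 -0.00599665]
-0.16 [0.46549072 0.38112804]
t 7.5 tcp [0.4058 0.2485 0.0402] tx [-0.992 -0.124] gap -0.0 F [-2.7 -2.4 -1. ] q [ 0.38  0.27 -0.5   0.81 -0.    0.26]
shift [-0.0757  0.1242  0.0058] len 0.145 turn -0.035 or 3.107
-0.145 [0.4803015  0.38350305]
t 7.5 tcp [0.4058 0.2485 0.0402] tx [-0.992 -0.124] gap -0.0 F [-2.7 -2.4 -1. ] q [ 0.38  0.27 -0.5   0.81 -0.    0.26]
shift [-0.0907  0.1247  0.0057] len 0.154 turn -0.035 or 3.107
```

```bash
python3 -m pendant '[[1,0,0,-0.05,-0.035],[1,0,0,-0.05,0],[1,-0.045,0.06,0,0],[1,-0.048,0.06,0,0],[1,0,0,0,0],[1,0,0,0.05,0],[1,0,0,0.05,0],[1,0,0,0.008,0]]' 50;  python3 -m pendant '[[-1,0,0,0,0],[-1,0,0,0,0],[-1,0,0,0,0],[-1,0,0,0,0],[-1,0,0,0,0]]' 50; python3 -m pendant '[[-1,0,0,0,0],[-1,0,-0.005,0,0],[-1,0,-0.005,0,0],[-1,0,-0.005,0,0]]' 80
```

```text
clock: 8.55
tcp_pos: [0.4645, 0.3585, 0.0293]
orientation: [-0.004, -0.08, 0.997, -0.002]
wrist_force: [-0.5, 0.2, 0.3]
finger_gap: 0.0853
grip_force: 0.0
clock: 9.18
tcp_pos: [0.4696, 0.3619, 0.0348]
orientation: [0.002, -0.081, 0.997, 0.001]
wrist_force: [0.0, 1.2, 6.0]
finger_gap: 0.012
grip_force: 49.8
clock: 9.68
tcp_pos: [0.4721, 0.3478, 0.035]
orientation: [0.002, -0.081, 0.997, 0.002]
wrist_force: [-0.8, 3.0, 6.5]
finger_gap: 0.0106
grip_force: 79.0
```

```bash
cat >> panpose.py <<'E'
def autopan(im,box=(90,140,235,235)):
    h=cv2.cvtColor(im,cv2.COLOR_RGB2HSV);m=cv2.inRange(h,(0,0,125),(180,40,255));k=np.zeros_like(m);k[box[1]:box[3],box[0]:box[2]]=1;m*=k
    n,l,s,_=cv2.connectedComponentsWithStats(m);i=1+np.argmax(s[1:,4])
    keep=[j for j in range(1,n) if s[j][4]>=4 and np.hypot(*(_[j]-_[i]))<40]
    p=np.argwhere(np.isin(l,keep))[:,::-1]
    W=np.array([bp("top",q,.045)[:2] for q in cv2.convexHull(p.astype(np.int32))[:,0]])
    (cx,cy),(w,hh),a=cv2.minAreaRect((W*1000).astype(np.float32))
    a=(a+45)%90-45
    return np.array([cx,cy])/1000,np.radians(a),(w,hh)
E
python3 - <<'E'
from panpose import *
print(autopan(env.read_camera("top")));S()
o=cv2.imread("pics/t4.png")
E
```

```text
(array([0.64790747, 0.38259088]), np.float64(0.18709587165442057), (207.51663208007812, 206.6179656982422))
t 9.7 tcp [0.4722 0.3471 0.035 ] tx [-0.987 -0.161] gap 0.011 F [-0.   2.8  5.5] q [ 0.5   0.45 -0.23  0.88  0.    0.33]
```

Run:
```python
from panpose import *
t=env.read_camera("top");crop(t,(90,140,290,290),4,"t5.png")
```

```text
(no output)
```

View pics/t5.png

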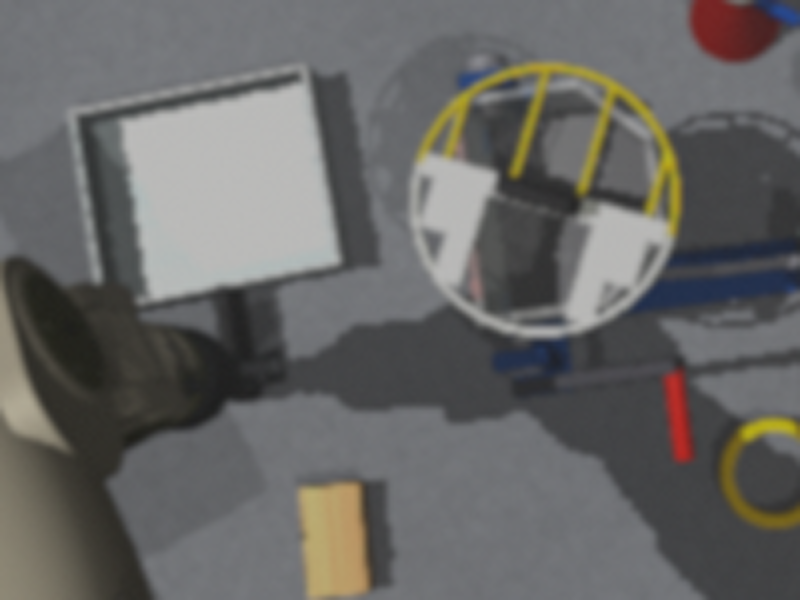

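Run:
```python
from panpose import *
C=lambda x,y:(90+x/4-.5,140+y/4-.5)
c,a,b=pan([C(72,112),C(309,68),C(342,265),C(101,310)]);print(c,a,b)
s,r=S();y=(a+b)/2
print("tcp in pan",rot(-y)@(s["tcp_pos"][:2]-c), "wall pt",rot(-y)@(bp("top",C(235,286),.045)[:2]-c))
h=c+rot(y)@np.array([-.14,0]);go(h[0],h[1],.032,np.degrees(y))
```

```text
[0.62911055 0.37430845] 0.1760943140515964 0.17401164160121851
t 9.8 tcp [0.4722 0.3471 0.035 ] tx [-0.987 -0.161] gap 0.0113 F [-0.2  1.9  6.2] q [ 0.5   0.45 -0.23  0.88  0.    0.33]
tcp in pan [-0.15922611  0.00053845] wall pt [-0.08442959 -0.01113496]
t 9.8 tcp [0.4722 0.3471 0.035 ] tx [-0.987 -0.161] gap 0.0113 F [-0.2  1.9  6.2] q [ 0.5   0.45 -0.23  0.88  0.    0.33]
shift [-0.0192 -0.0003  0.003 ] len 0.019 turn -0.013 or 3.128
```

```bash
python3 -m pendant '[[0.2,0,0,0,0],[0.2,0,0,0,0],[0.2,-0.019,0,0,0],[0.2,0,0,0,-0.013],[-1,0,0,0,0],[-1,0,0,0,0],[-1,0,0,0,0],[-1,0,0,0,0]]' 60;  python3 -m pendant '[[-1,0,-0.008,0,0],[-1,0,-0.008,0,0],[-1,0,-0.008,0,0],[-1,0,-0.008,0,0]]'
python3 - <<'E'
from panpose import *
t=env.read_camera("top");print(autopan(t))
E
```

```text
clock: 10.78
tcp_pos: [0.4887, 0.349, 0.033]
orientation: [-0.0, -0.087, 0.996, 0.0]
wrist_force: [-1.4, 0.5, 0.8]
finger_gap: 0.0121
grip_force: 60.2
clock: 11.28
tcp_pos: [0.4952, 0.3168, 0.033]
orientation: [0.0, -0.087, 0.996, 0.0]
wrist_force: [-0.1, 1.3, -0.7]
finger_gap: 0.012
grip_force: 60.1
(array([0.64648053, 0.34543216]), np.float64(0.18608144030569576), (190.83914184570312, 202.85040283203125))
```

```bash
python3 -m pendant '[[-1,0,0,0,0.025],[-1,0,0,0,0.024],[-1,0.012,-0.009,0,0],[-1,0.012,-0.009,0,0],[-1,0.012,-0.009,0,0],[-1,0.012,-0.009,0,0],[-1,0.012,-0.009,0,0],[-1,0,0,0,0]]'
python3 - <<'E'
from panpose import *
t=env.read_camera("top");print(autopan(t));crop(t,(90,140,290,290),4,"t6.png",[pj("top",tow((*tow(ST,(0,.13,0))[:2],ST[2]),(i*.085,j*.1,.045))) for i in(1,-1) for j in(1,-1)])
E
```

```text
clock: 12.32
tcp_pos: [0.44, 0.2647, 0.033]
orientation: [-0.0, -0.062, 0.998, -0.0]
wrist_force: [-0.6, -0.5, -1.6]
finger_gap: 0.0117
grip_force: 59.9
(array([0.58715027, 0.25813004]), np.float64(0.12472876682445443), (173.16123962402344, 253.996337890625))
```

View pics/t6.png

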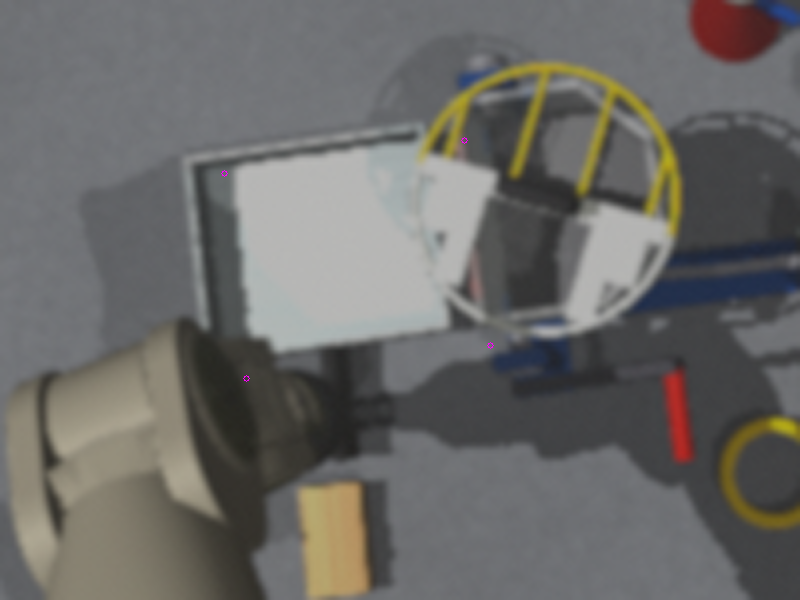

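```bash
python3 -m pendant '[[-1,0.004,-0.007,0,0],[-1,0.004,-0.007,0,0],[-1,0.004,-0.007,0,0],[-1,0.004,-0.006,0,0],[-1,0,-0.003,0,0],[-1,0,0,0,0]]'
python3 - <<'E'
from panpose import *
t=env.read_camera("top");s=env.read_camera("scene")
P=tow(ST,(0,.13,0));
mk=[tow((*P[:2],ST[2]),(i*.085,j*.1,.045)) for i in(1,-1) for j in(1,-1)]
a=cv2.resize(t[140:290,90:290,::-1],None,fx=3,fy=3,interpolation=cv2.INTER_CUBIC);b=cv2.resize(s[110:260,230:430,::-1],None,fx=3,fy=3,interpolation=cv2.INTER_CUBIC)
for p in mk:
    for o,n,x0,y0 in((a,"top",90,140),(b,"scene",230,110)):
        u=pj(n,p);cv2.circle(o,(int((u[0]-x0+.5)*3),int((u[1]-y0+.5)*3)),3,(255,0,255),1)
o=np.hstack([a[:,:400],b[:, 100:500]]);cv2.imwrite("pics/c7.png",o)
E
```

```text
clock: 13.12
tcp_pos: [0.4286, 0.2331, 0.033]
orientation: [-0.0, -0.062, 0.998, -0.0]
wrist_force: [0.5, 0.1, 1.5]
finger_gap: 0.0121
grip_force: 60.2
```

View pics/c7.png

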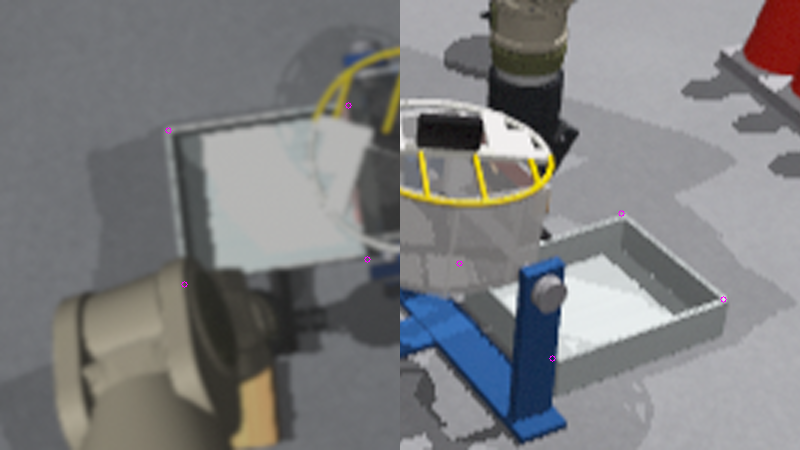

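The pan sits on the marked target: its visible rim corners at (168,130) and (348,105) match in the top half, as do (621,213) and (723,299) in the scene half. Next, the balls.

```bash
python3 -m pendant '[[0,0,0,0,0],[0,0,0,0,0],[0,0,0,-0.045,0],[0,0,0,-0.055,0],[0,0,0,-0.06,0],[0,0,0,-0.06,0],[0,0,0,-0.06,0],[0,0,0,-0.02,0]]' >/dev/null;  python3 -m pendant '[[0,-0.005,-0.058,0,0],[0,-0.005,-0.058,0,0],[0,-0.005,-0.058,0,0],[0,-0.005,-0.058,0,0],[0,-0.005,-0.058,0,0],[0,-0.005,-0.058,0,0],[0,-0.005,-0.058,0,0],[0,-0.005,-0.058,0,0]]'; python3 -m pendant '[[0.3,-0.006,-0.058,0,0],[0.3,-0.006,-0.058,0,0],[0.3,0,0,0,0.13],[0.3,0,0,0,0.13]]'
python3 - <<'E'
from h import *
t=env.read_camera("top")
for c,lo,hi in(("red",(-8,150,90),(7,255,255)),("blue",(105,150,50),(125,255,255))): print(c,[(x[0],x[1][4]) for x in blobs(t,lo,hi,(315,195,370,260),6)])
go(.5535,-.343,.066,172.4)
E
```

```text
clock: 15.22
tcp_pos: [0.5268, -0.2238, 0.333]
orientation: [0.0, -0.062, 0.998, -0.0]
wrist_force: [0.6, 0.7, 0.6]
finger_gap: 0.0423
grip_force: 0.0
clock: 15.72
tcp_pos: [0.5529, -0.3367, 0.3316]
orientation: [-0.001, 0.07, 0.998, 0.001]
wrist_force: [0.7, -0.5, 0.1]
finger_gap: 0.0554
grip_force: 0.0
red [([362.1, 206.7], 70), ([360.0, 228.5], 72), ([326.6, 244.6], 74)]
blue [([358.4, 247.6], 97)]
t 15.8 tcp [ 0.553  -0.3362  0.332 ] tx [-0.99   0.143] gap 0.0554 F [-0.2  0.3  0.1] q [-0.67  0.48  0.56  1.65  0.   -0.53]
shift [-0.0017 -0.0068  0.266 ] len 0.007 turn -0.011 or 3.13
```

```bash
python3 -m pendant '[[0.4,-0.002,-0.007,0.05,0],[0.4,0,0,0.055,0],[0.4,0,0,0.055,0],[0.4,0,0,0.055,0],[0.4,0,0,0.035,0],[0.4,0,0,0.02,0],[0.4,0,0,0,0]]' 20;  python3 -m pendant '[[-1,0,0,0,0],[-1,0,0,0,0],[-1,0,0,0,0],[-1,0,0,-0.03,0],[-1,0,0,-0.05,0]]'
```

```text
clock: 16.65
tcp_pos: [0.5528, -0.3413, 0.0609]
orientation: [-0.002, 0.066, 0.998, 0.001]
wrist_force: [0.3, 0.5, 0.2]
finger_gap: 0.0599
grip_force: 0.0
clock: 17.27
tcp_pos: [0.553, -0.3419, 0.1429]
orientation: [-0.001, 0.067, 0.998, 0.001]
wrist_force: [0.6, -0.0, -0.3]
finger_gap: -0.0
grip_force: 0.0
```

Run:
```python
from h import *
t=env.read_camera("top");s=env.read_camera("scene")
print([(x[0],x[1][4]) for x in blobs(t,(-8,150,90),(7,255,255),(315,150,400,260),6)])
print([(x[0],x[1]) for x in blobs(s,(-8,150,90),(7,255,255),(80,180,220,290),6)])
a=cv2.resize(s[170:290,80:220,::-1],None,fx=4,fy=4,interpolation=cv2.INTER_CUBIC);cv2.imwrite("pics/c8.png",a)
S()
```

```text
[([361.8, 207.7], 58), ([360.2, 228.5], 74), ([326.6, 244.6], 74)]
[([159.2, 205.8], [154, 201, 12, 11, 99]), ([91.3, 211.7], [81, 203, 22, 19, 179]), ([124.1, 223.6], [118, 218, 12, 12, 112]), ([123.9, 240.0], [118, 234, 13, 13, 122])]
t 17.4 tcp [ 0.5571 -0.3451  0.1505] tx [-0.991  0.134] gap 0.0003 F [-0.2  0.   0.9] q [-0.68  0.49  0.13  1.2   0.   -0.54]
```

View pics/c8.png

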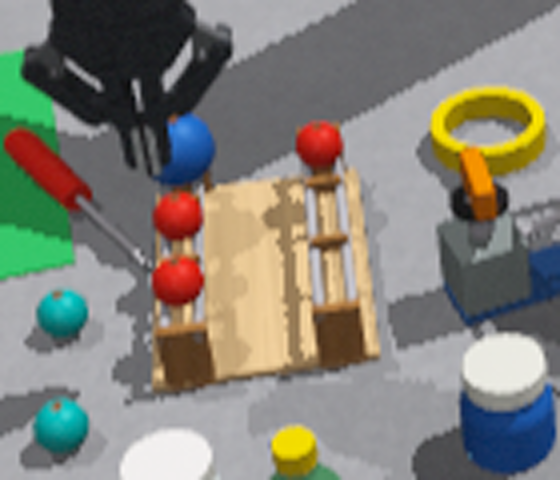

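The ball is still in its place at (178,280); the fingers rose before they had closed. I'll go lower and wait longer.

```bash
python3 -m pendant '[[0.4,0,0,0,0],[0.4,0,0,0,0],[0.4,0,0,0.05,0],[0.4,0,0,0.035,0],[0.4,0,0,0.011,0],[0.4,0,0,0,0]]' 20;  python3 -m pendant '[[-1,0,0,0,0],[-1,0,0,0,0],[-1,0,0,0,0],[-1,0,0,0,0],[-1,0,0,0,0]]'
```

```text
clock: 18.12
tcp_pos: [0.5533, -0.3421, 0.0459]
orientation: [-0.001, 0.067, 0.998, 0.001]
wrist_force: [0.0, 1.0, -0.9]
finger_gap: 0.0599
grip_force: 0.0
clock: 18.75
tcp_pos: [0.555, -0.3434, 0.0487]
orientation: [0.001, 0.067, 0.998, -0.001]
wrist_force: [0.0, -0.4, 6.2]
finger_gap: 0.0327
grip_force: 20.0
```

```bash
python3 -m pendant '[[-1,0,0,-0.03,0],[-1,0,0,-0.05,0],[-1,0,0,-0.06,0],[-1,0,0,-0.06,0],[-1,0,0,-0.06,0],[-1,0,0,-0.02,0],[-1,0,0,0,0]]' 20
python3 - <<'E'
from h import *
C=lambda x,y:(90+x/4-.5,140+y/4-.5)
P=lambda x,y:bp("top",C(x,y),.244)[:2]
cap=tow(ST,(0,-.047,0))[:2];print("cap",cap,"circle",P((411+681)/2,(63+338)/2))
for a,b in((P(497,175),P(452,285)),(P(590,205),P(565,315)),(P(660,236),P(421,155))):
    d=b-a;print(a,b,np.degrees(np.arctan2(d[1],d[0])))
m=P(527,245);d=m-cap;print("mouth",m,np.hypot(*d),np.degrees(np.arctan2(d[1],d[0])))
for ang in(1.1,1.15,1.2): print(ang,cap+.041*rot(ST[2]+ang)@np.array([0,1]))
go(*m,.33)
E
```

```text
clock: 19.62
tcp_pos: [0.5545, -0.3431, 0.3289]
orientation: [0.002, 0.067, 0.998, -0.001]
wrist_force: [-0.1, 0.5, -1.6]
finger_gap: 0.0326
grip_force: 20.0
cap [0.59108303 0.07366965] circle [0.58950902 0.07613567]
[0.60751763 0.10969965] [0.53235077 0.14025369] 157.8790990854192
[0.5860534  0.04606002] [0.51112737 0.06342161] 166.95386779058245
[ 0.56421629 -0.00152461] [0.62201928 0.16197609] 70.52978722525565
mouth [0.55909637 0.0891661 ] 0.03554273933910327 154.1513860898424
1.1 [0.55250305 0.08754714]
1.15 [0.55185767 0.0856016 ]
1.2 [0.55131035 0.08362624]
t 19.6 tcp [ 0.5545 -0.3431  0.3289] tx [-0.991  0.134] gap 0.0326 F [-0.1  0.5 -1.6] q [-0.68  0.48  0.56  1.64  0.   -0.54]
shift [ 0.0535  0.4289 -0.0021] len 0.432
```

```bash
python3 -m pendant '[[-1,0.0076,0.0534,0,0],[-1,0.0076,0.0534,0,0],[-1,0.0076,0.0534,0,0],[-1,0.0076,0.0534,0,0],[-1,0.0076,0.0534,0,0],[-1,0.0076,0.0534,0,0],[-1,0.0076,0.0534,0,0],[-1,0.0076,0.0534,0,0]]'; python3 -m pendant '[[-1,0,0,0,0],[-1,0,0,0.03,0],[-1,0,0,0.027,0],[-1,0,0,0,0]]'
python3 - <<'E'
from h import *
go(.5515,.0882,.272)
t=env.read_camera("top");print(blobs(t,(-8,130,80),(7,255,255),(200,170,265,230),4))
E
```

```text
clock: 20.62
tcp_pos: [0.5499, 0.0906, 0.3247]
orientation: [-0.002, 0.067, 0.998, -0.0]
wrist_force: [0.7, -0.2, -0.1]
finger_gap: 0.0324
grip_force: 20.0
clock: 21.12
tcp_pos: [0.549, 0.0879, 0.2664]
orientation: [-0.003, 0.068, 0.998, -0.0]
wrist_force: [-0.7, -0.7, -0.4]
finger_gap: 0.0324
grip_force: 20.1
t 21.1 tcp [0.549  0.0879 0.2664] tx [-0.991  0.135] gap 0.0324 F [-0.7 -0.7 -0.4] q [ 0.01  0.27  0.1   1.4  -0.    0.15]
shift [-0.0024  0.0006 -0.0056] len 0.003 []
```

```bash
python3 -m pendant '[[0.4,0,0,0,0],[0.4,0,0,0,0],[0.4,0,0,0,0],[0.4,0,0,-0.03,0],[0.4,0,0,-0.03,0],[0.4,0,0,0,0]]'
python3 - <<'E'
from h import *
go(.4842,-.3335,.054,172.4)
t=env.read_camera("top");print(blobs(t,(-8,130,60),(7,255,255),(195,165,270,230),4))
s=env.read_camera("scene");print(blobs(s,(-8,100,60),(7,255,255),(240,140,320,210),4))
E
```

```text
clock: 21.92
tcp_pos: [0.5523, 0.089, 0.3329]
orientation: [0.003, 0.067, 0.998, 0.0]
wrist_force: [1.0, -0.1, 0.6]
finger_gap: 0.0598
grip_force: 0.0
t 21.9 tcp [0.5523 0.089  0.3329] tx [-0.991  0.134] gap 0.0598 F [ 1.  -0.1  0.6] q [0.02 0.28 0.26 1.55 0.   0.15]
shift [ 0.0123 -0.428   0.2785] len 0.428 turn -0.002 or 3.14
[([222.7, 209.2], [220, 207, 6, 5, 19])]
[([279.4, 172.7], [274, 170, 11, 6, 47])]
```

```bash
python3 -m pendant '[[0.4,0.0015,-0.0535,0,0],[0.4,0.0015,-0.0535,0,0],[0.4,0.0015,-0.0535,0,0],[0.4,0.0015,-0.0535,0,0],[0.4,0.0015,-0.0535,0,0],[0.4,0.0015,-0.0535,0,0],[0.4,0.0015,-0.0535,0,0],[0.4,0.0015,-0.0535,0,0]]' >/dev/null; python3 -m pendant '[[0.4,0,0,0.05,0],[0.4,0,0,0.06,0],[0.4,0,0,0.06,0],[0.4,0,0,0.05,0],[0.4,0,0,0.03,0],[0.4,0,0,0,0]]'
python3 - <<'E'
from h import *
go(.4842,-.3335,.054,172.4)
E
```

```text
clock: 23.78
tcp_pos: [0.4791, -0.3313, 0.0763]
orientation: [-0.003, 0.067, 0.998, 0.002]
wrist_force: [0.3, 0.3, 0.5]
finger_gap: 0.0598
grip_force: 0.0
t 23.8 tcp [ 0.4791 -0.3313  0.0763] tx [-0.991  0.134] gap 0.0598 F [0.3 0.3 0.5] q [-0.74  0.42 -0.18  0.99  0.   -0.61]
shift [-0.0055 -0.0016  0.0222] len 0.006 turn -0.002 or 3.139
```

```bash
python3 -m pendant '[[0.4,-0.0055,-0.0015,0.015,0],[0.4,0,0,0.01,0],[0.4,0,0,0,0],[-1,0,0,0,0],[-1,0,0,0,0],[-1,0,0,0,0],[-1,0,0,0,0],[-1,0,0,0,0]]' 20; python3 -m pendant '[[-1,0,0,-0.03,0],[-1,0,0,-0.05,0],[-1,0,0,-0.06,0],[-1,0,0,-0.06,0],[-1,0,0,-0.06,0],[-1,0,0,-0.02,0],[-1,0,0,0,0]]'
python3 - <<'E'
from h import *
go(.5515,.0882,.33)
E
```

```text
clock: 24.78
tcp_pos: [0.4875, -0.3349, 0.0559]
orientation: [0.001, 0.067, 0.998, 0.001]
wrist_force: [0.2, 5.5, 6.1]
finger_gap: 0.0311
grip_force: 19.8
clock: 25.65
tcp_pos: [0.4875, -0.3368, 0.3371]
orientation: [0.002, 0.067, 0.998, -0.002]
wrist_force: [0.3, -0.2, -0.7]
finger_gap: 0.0312
grip_force: 19.7
t 25.6 tcp [ 0.4875 -0.3368  0.3371] tx [-0.991  0.135] gap 0.0312 F [ 0.3 -0.2 -0.7] q [-0.74  0.35  0.37  1.59 -0.   -0.6 ]
shift [-0.0062  0.4298  0.0058] len 0.43
```

```bash
python3 -m pendant '[[-1,-0.0008,0.0537,0,0],[-1,-0.0008,0.0537,0,0],[-1,-0.0008,0.0537,0,0],[-1,-0.0008,0.0537,0,0],[-1,-0.0008,0.0537,0,0],[-1,-0.0008,0.0537,0,0],[-1,-0.0008,0.0537,0,0],[-1,-0.0008,0.0537,0,0]]'; python3 -m pendant '[[-1,0,0,0,0],[-1,0,0,0.03,0],[-1,0,0,0.03,0],[-1,0,0,0,0]]'
python3 - <<'E'
from h import *
go(.5515,.0882,.272)
E
```

```text
clock: 26.65
tcp_pos: [0.5505, 0.0905, 0.3329]
orientation: [-0.001, 0.067, 0.998, -0.0]
wrist_force: [0.2, -0.9, -0.3]
finger_gap: 0.0312
grip_force: 19.8
clock: 27.15
tcp_pos: [0.5488, 0.088, 0.2715]
orientation: [-0.003, 0.068, 0.998, -0.001]
wrist_force: [0.5, -0.9, -0.2]
finger_gap: 0.031
grip_force: 19.8
t 27.1 tcp [0.5488 0.088  0.2715] tx [-0.991  0.135] gap 0.031 F [ 0.5 -0.9 -0.2] q [ 0.01  0.27  0.11  1.41 -0.    0.15]
shift [-0.0026  0.0006 -0.0006] len 0.003
```

```bash
python3 -m pendant '[[0.4,0,0,0,0],[0.4,0,0,0,0],[0.4,0,0,0,0],[0.4,0,0,-0.03,0],[0.4,0,0,-0.03,0],[0.4,0,0,0,0]]'; python3 -m pendant '[[0.4,0.0105,-0.047,0,0],[0.4,0.0105,-0.047,0,0],[0.4,0.0105,-0.047,0,0],[0.4,0.0105,-0.047,0,0],[0.4,0.0105,-0.047,0,0],[0.4,0.0105,-0.047,0,0],[0.4,0.0105,-0.047,0,0],[0.4,0,0,0,0]]' >/dev/null; python3 -m pendant '[[0.4,0,0,0.05,0],[0.4,0,0,0.06,0],[0.4,0,0,0.06,0],[0.4,0,0,0.05,0],[0.4,0,0,0.03,0],[0.4,0,0,0,0]]'
python3 - <<'E'
from h import *
t=env.read_camera("top");print(blobs(t,(-8,130,60),(7,255,255),(195,165,270,230),4),[b[0] for b in blobs(t,(-8,150,90),(7,255,255),(315,150,400,260),6)])
s=env.read_camera("scene");print(blobs(s,(-8,100,60),(7,255,255),(240,140,320,210),4))
go(.435,-.2265,.054,172.4)
E
```

```text
clock: 27.9
tcp_pos: [0.5523, 0.0891, 0.3381]
orientation: [0.003, 0.067, 0.998, 0.0]
wrist_force: [0.9, -0.4, 0.1]
finger_gap: 0.0598
grip_force: 0.0
clock: 29.65
tcp_pos: [0.4322, -0.2246, 0.0826]
orientation: [-0.002, 0.067, 0.998, 0.002]
wrist_force: [-0.0, 1.0, 0.5]
finger_gap: 0.0598
grip_force: 0.0
[([224.7, 208.6], [217, 203, 16, 13, 118])] []
[([267.0, 170.2], [263, 168, 8, 6, 31]), ([279.5, 172.8], [274, 170, 11, 6, 43])]
t 29.8 tcp [ 0.4345 -0.2267  0.0857] tx [-0.991  0.133] gap 0.0597 F [ 1.3 -0.4 -0.2] q [-0.65  0.24 -0.41  0.92  0.   -0.51]
shift [-0.0005  0.0003  0.0317] len 0.001 turn -0.001 or 3.14
```

```bash
python3 -m pendant '[[0.4,0,0,0.02,0],[0.4,0,0,0.01,0],[0.4,0,0,0,0],[-1,0,0,0,0],[-1,0,0,0,0],[-1,0,0,0,0],[-1,0,0,0,0],[-1,0,0,0,0]]' 20; python3 -m pendant '[[-1,0,0,-0.03,0],[-1,0,0,-0.05,0],[-1,0,0,-0.06,0],[-1,0,0,-0.06,0],[-1,0,0,-0.06,0],[-1,0,0,-0.02,0],[-1,0,0,0,0]]'
python3 - <<'E'
from h import *
go(.5515,.0882,.33)
E
```

```text
clock: 30.75
tcp_pos: [0.4347, -0.2269, 0.056]
orientation: [0.001, 0.067, 0.998, 0.0]
wrist_force: [1.3, 3.2, 5.5]
finger_gap: 0.0311
grip_force: 19.5
clock: 31.62
tcp_pos: [0.4347, -0.2279, 0.3368]
orientation: [0.002, 0.067, 0.998, -0.001]
wrist_force: [-0.1, -0.3, -0.6]
finger_gap: 0.0312
grip_force: 19.7
t 31.6 tcp [ 0.4347 -0.2279  0.3368] tx [-0.991  0.135] gap 0.0312 F [-0.1 -0.3 -0.6] q [-0.65  0.14  0.1   1.53 -0.   -0.51]
shift [-0.0732  0.3289  0.0064] len 0.337
```

```bash
python3 -m pendant '[[-1,-0.0105,0.047,0,0],[-1,-0.0105,0.047,0,0],[-1,-0.0105,0.047,0,0],[-1,-0.0105,0.047,0,0],[-1,-0.0105,0.047,0,0],[-1,-0.0105,0.047,0,0],[-1,-0.0105,0.047,0,0],[-1,0,0,0,0]]'; python3 -m pendant '[[-1,0,0,0,0],[-1,0,0,0.03,0],[-1,0,0,0.03,0],[-1,0,0,0,0]]'; python3 -m pendant '[[0.4,0,0,0,0],[0.4,0,0,0,0],[0.4,0,0,0,0],[0.9,0,0,-0.03,0],[0.9,0,0,-0.03,0],[0.9,0,0,0,0]]'
python3 - <<'E'
from h import *
s=env.read_camera("scene");print(blobs(s,(-8,100,60),(7,255,255),(240,140,320,210),4))
t=env.read_camera("top");print([b[0] for b in blobs(t,(-8,150,90),(7,255,255),(315,150,400,260),6)]);print(blobs(t,(105,150,50),(125,255,255),(340,235,375,262)))
go(.4195,-.3253,.3,172.4)
E
```

```text
clock: 32.62
tcp_pos: [0.5509, 0.0917, 0.3323]
orientation: [-0.002, 0.065, 0.998, 0.0]
wrist_force: [-0.6, -0.7, -0.2]
finger_gap: 0.0312
grip_force: 19.8
clock: 33.12
tcp_pos: [0.5489, 0.0875, 0.2726]
orientation: [-0.003, 0.068, 0.998, -0.0]
wrist_force: [-0.6, -0.3, 0.3]
finger_gap: 0.0317
grip_force: 19.8
clock: 33.88
tcp_pos: [0.5523, 0.0891, 0.338]
orientation: [0.003, 0.067, 0.998, 0.0]
wrist_force: [-0.1, 0.2, -0.1]
finger_gap: 0.0812
grip_force: 0.0
[([267.0, 170.2], [263, 168, 8, 6, 31]), ([279.4, 172.8], [274, 170, 11, 6, 44])]
[]
[([361.8, 250.0], [356, 244, 11, 13, 62])]
t 34.0 tcp [0.5513 0.089  0.3352] tx [-0.991  0.134] gap 0.0813 F [ 0.1  0.5 -0.6] q [0.02 0.28 0.27 1.56 0.   0.15]
shift [ 0.075  -0.4283  0.035 ] len 0.435 turn -0.002 or 3.14
```

```bash
python3 -m pendant '[[0.9,0.0094,-0.0535,0,0],[0.9,0.0094,-0.0535,0,0],[0.9,0.0094,-0.0535,0,0],[0.9,0.0094,-0.0535,0,0],[0.9,0.0094,-0.0535,0,0],[0.9,0.0094,-0.0535,0,0],[0.9,0.0094,-0.0535,0,0],[0.9,0.0094,-0.0535,0,0]]' >/dev/null; python3 -m pendant '[[0.9,0,0,0.05,0],[0.9,0,0,0.06,0],[0.9,0,0,0.05,0],[0.9,0,0,0.04,0],[0.9,0,0,0.02,0],[0.9,0,0,0,0]]'
python3 - <<'E'
from h import *
go(.4195,-.3253,.064,172.4)
t=env.read_camera("top");print(blobs(t,(-8,130,60),(7,255,255),(195,165,270,230),4))
s=env.read_camera("scene");print(blobs(s,(-8,100,60),(7,255,255),(240,140,320,210),4),blobs(s,(105,150,50),(125,255,255),(105,190,140,220)))
E
```

```text
clock: 35.72
tcp_pos: [0.4172, -0.3231, 0.1123]
orientation: [-0.002, 0.067, 0.998, 0.002]
wrist_force: [0.6, -0.0, 0.6]
finger_gap: 0.081
grip_force: 0.0
t 35.7 tcp [ 0.4172 -0.3231  0.1123] tx [-0.991  0.134] gap 0.081 F [ 0.6 -0.   0.6] q [-0.81  0.29 -0.27  1.02  0.   -0.68]
shift [-0.0028 -0.002   0.0483] len 0.003 turn -0.002 or 3.14
[([216.0, 174.3], [213, 171, 7, 9, 39]), ([224.7, 208.4], [217, 202, 16, 14, 120])]
[([267.0, 170.2], [263, 168, 8, 6, 31]), ([279.4, 172.8], [274, 170, 11, 6, 44])] [([123.5, 206.8], [114, 198, 19, 18, 250])]
```

```bash
python3 -m pendant '[[0.9,-0.0025,0,0.03,0],[0.9,0,0,0.018,0],[0.9,0,0,0,0],[-1,0,0,0,0],[-1,0,0,0,0],[-1,0,0,0,0],[-1,0,0,0,0],[-1,0,0,0,0]]' 25; python3 -m pendant '[[-1,0,0,-0.03,0],[-1,0,0,-0.05,0],[-1,0,0,-0.06,0],[-1,0,0,-0.06,0],[-1,0,0,-0.06,0],[-1,0,0,-0.01,0],[-1,0,0,0,0]]'
python3 - <<'E'
from h import *
p=bp("top",(216,174.3),.16);print("in stand frame",rot(-ST[2])@(p[:2]-ST[:2]))
go(.5515,.0882,.335)
E
```

```text
clock: 36.83
tcp_pos: [0.4225, -0.326, 0.0688]
orientation: [0.001, 0.067, 0.998, -0.001]
wrist_force: [0.8, 1.2, 5.5]
finger_gap: 0.0492
grip_force: 25.0
clock: 37.7
tcp_pos: [0.4217, -0.3256, 0.3376]
orientation: [0.001, 0.067, 0.998, -0.001]
wrist_force: [-0.2, -0.2, -1.7]
finger_gap: 0.0495
grip_force: 25.4
in stand frame [ 0.06026895 -0.01467362]
t 37.7 tcp [ 0.4217 -0.3256  0.3376] tx [-0.991  0.134] gap 0.0495 F [-0.2 -0.2 -1.7] q [-0.81  0.22  0.21  1.55  0.   -0.67]
shift [-0.0731  0.4275  0.0022] len 0.434
```

```bash
python3 -m pendant '[[-1,-0.0091,0.0534,0,0],[-1,-0.0091,0.0534,0,0],[-1,-0.0091,0.0534,0,0],[-1,-0.0091,0.0534,0,0],[-1,-0.0091,0.0534,0,0],[-1,-0.0091,0.0534,0,0],[-1,-0.0091,0.0534,0,0],[-1,-0.0091,0.0534,0,0]]'; python3 -m pendant '[[-1,0,0,0,0],[-1,0,0,0.03,0],[-1,0,0,0,0]]'
python3 - <<'E'
from h import *
s,r=S();go(.5515,.0882,.268)
t=env.read_camera("top");b=blobs(t,(105,150,40),(125,255,255),(195,165,270,230));print(b)
c=env.read_camera("scene");b2=blobs(c,(105,150,40),(125,255,255),(240,110,320,180));print(b2)
E
```

```text
clock: 38.7
tcp_pos: [0.5504, 0.0899, 0.3344]
orientation: [-0.002, 0.067, 0.998, -0.0]
wrist_force: [1.3, -1.5, -1.0]
finger_gap: 0.0492
grip_force: 25.4
clock: 39.08
tcp_pos: [0.5487, 0.0875, 0.3032]
orientation: [-0.004, 0.068, 0.998, -0.0]
wrist_force: [0.2, 0.0, -1.4]
finger_gap: 0.0494
grip_force: 25.5
t 39.1 tcp [0.5487 0.0875 0.3032] tx [-0.991  0.135] gap 0.0494 F [ 0.2  0.  -1.4] q [ 0.01  0.27  0.19  1.49 -0.    0.15]
t 39.1 tcp [0.5487 0.0875 0.3032] tx [-0.991  0.135] gap 0.0494 F [ 0.2  0.  -1.4] q [ 0.01  0.27  0.19  1.49 -0.    0.15]
shift [-0.0029  0.0011  0.0352] len 0.003 [([223.8, 227.8], [222, 226, 4, 4, 13])]
[([276.7, 129.5], [267, 120, 20, 19, 280])]
```

```bash
python3 -m pendant '[[-1,-0.003,0.001,0.02,0],[-1,0,0,0.014,0],[-1,0,0,0,0],[-1,0,0,0,0]]'
python3 - <<'E'
from h import *
c=env.read_camera("scene");b2=blobs(c,(105,150,40),(125,255,255),(240,110,320,190));print(b2[0]);S();print(bp("scene",b2[0][0],.275))
E
python3 -m pendant '[[0.9,0,0,0,0],[0.9,0,0,0,0],[0.9,0,0,0,0],[0.9,0,0,-0.03,0],[0.9,0,0,-0.03,0],[0.9,0,0,0,0]]'
python3 - <<'E'
from h import *
c=env.read_camera("scene");print(blobs(c,(105,110,40),(125,255,255),(240,110,320,190)),blobs(c,(-8,100,60),(7,255,255),(240,140,320,210),4))
t=env.read_camera("top");print(blobs(t,(105,130,40),(125,255,255),(195,165,270,230)),blobs(t,(-8,130,60),(7,255,255),(195,165,270,230),4))
E
```

```text
clock: 39.67
tcp_pos: [0.5543, 0.0886, 0.2737]
orientation: [0.0, 0.067, 0.998, 0.0]
wrist_force: [1.1, 1.0, -0.5]
finger_gap: 0.0496
grip_force: 25.5
([277.6, 140.1], [268, 132, 20, 16, 247])
t 39.7 tcp [0.5544 0.0887 0.2739] tx [-0.991  0.135] gap 0.0491 F [-0.2 -0.  -0.3] q [0.02 0.28 0.12 1.41 0.   0.15]
[0.54243371 0.09521393 0.275     ]
clock: 40.48
tcp_pos: [0.5552, 0.0888, 0.3356]
orientation: [0.002, 0.067, 0.998, 0.0]
wrist_force: [1.2, 0.3, 0.3]
finger_gap: 0.0813
grip_force: 0.0
[] [([267.0, 170.2], [263, 168, 8, 6, 31]), ([279.5, 173.0], [274, 171, 11, 5, 43])]
[([229.5, 175.5], [223, 168, 14, 17, 174]), ([260.1, 212.8], [250, 210, 20, 7, 76]), ([225.2, 227.0], [218, 225, 14, 5, 44])] [([226.4, 209.8], [219, 205, 14, 11, 91])]
```

```bash
python3 -m pendant '[[0,-0.037,-0.0095,0,0],[0,0,0,0,0.177],[0,0,0,0,0.177],[0,0,0,0,0.177],[0,0,0,0,0.177],[0,0,0,0,0.177],[0,0,0,0,0.177],[0,0,0,0,0.177]]' >/dev/null; python3 -m pendant '[[0,0,0,0,0.177],[0,0,0,0,0.177],[0,0,0,0,0.177],[0,0,0,0,0]]'
python3 - <<'E'
from h import *
go(.5905,.0745,.268,71.2)
t=env.read_camera("top")
E
```

```text
clock: 42.08
tcp_pos: [0.589, 0.0744, 0.3316]
orientation: [-0.001, 0.814, 0.58, -0.001]
wrist_force: [0.2, 0.4, -0.5]
finger_gap: 0.0426
grip_force: 0.0
t 42.1 tcp [0.589  0.0744 0.3316] tx [0.326 0.945] gap 0.0426 F [ 0.2  0.4 -0.5] q [-0.01  0.36  0.37  1.59  0.    1.89]
shift [0.0006 0.0015 0.0636] len 0.002 turn -0.004 or 3.138
```

Lower, pinch the bar, then turn counter-clockwise.

```bash
python3 -m pendant '[[0,0,0.0015,0.03,0],[0,0,0,0.025,0],[0,0,0,0.008,0],[0,0,0,0,0],[-1,0,0,0,0],[-1,0,0,0,0],[-1,0,0,0,0],[-1,0,0,0,0]]' 30; python3 -m pendant '[[-1,0,0,0,-0.12],[-1,0,0,0,-0.12],[-1,0,0,0,-0.12],[-1,0,0,0,-0.12],[-1,0,0,0,-0.12],[-1,0,0,0,-0.12],[-1,0,0,0,-0.12],[-1,0,0,0,0]]' 50
```

```text
clock: 43.12
tcp_pos: [0.5922, 0.0738, 0.2717]
orientation: [0.001, 0.815, 0.58, 0.002]
wrist_force: [1.4, -0.7, 5.9]
finger_gap: -0.0001
grip_force: 3.0
clock: 44.12
tcp_pos: [0.5903, 0.0741, 0.2714]
orientation: [0.0, 0.507, 0.862, 0.0]
wrist_force: [-3.5, 0.7, 7.1]
finger_gap: 0.0
grip_force: 3.7
```

Run:
```python
from h import *
print(env.finger_overhang)
for z in(.12,.133,.15,.165): print(z,pj("scene",(.5571,-.3451,z)))
print("seen tip", 80+148/4, 170+172/4)
t=env.read_camera("top");s=env.read_camera("scene")
a=cv2.resize(t[150:250,190:290,::-1],None,fx=4,fy=4,interpolation=cv2.INTER_CUBIC);b=cv2.resize(s[105:205,230:330,::-1],None,fx=4,fy=4,interpolation=cv2.INTER_CUBIC)
cv2.imwrite("pics/c9.png",np.hstack([a,b]));S()
```

```text
0.017
0.12 [119.36209631 224.11907761]
0.133 [118.53759365 220.15583782]
0.15 [117.44365566 214.89746962]
0.165 [116.4632732  210.18494291]
seen tip 117.0 213.0
t 44.2 tcp [0.5903 0.0741 0.2714] tx [-0.485  0.875] gap -0.0 F [-3.9  0.9  7.4] q [-0.01  0.35  0.21  1.43  0.    1.05]
```

View pics/c9.png

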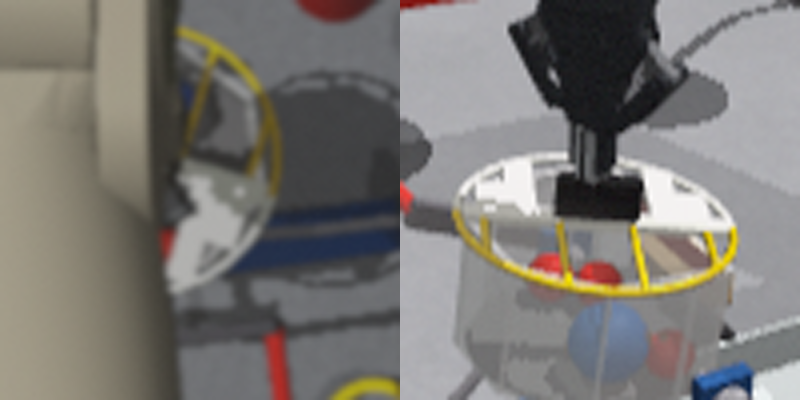

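The fingers closed on top of the bar at crop (600,185), so the true fingertips sit about 20 mm higher than stated. All three red balls and the blue one show inside the drum. I'll regrip 20 mm lower.

```bash
python3 -m pendant '[[-1,0,0,-0.02,0],[0,0,0,-0.01,0.168],[0,0,0,0,0.168],[0,0,0,0,0.168],[0,0,0,0,0.168],[0,0,0,0,0.168],[0,0,0,0,0]]' 50
python3 - <<'E'
from h import *
go(.5905,.0745,.25,71.2)
c=env.read_camera("scene");m=blobs(c,(0,0,0),(180,255,32),(255,135,305,165),15);print(m)
E
```

```text
clock: 45.1
tcp_pos: [0.5908, 0.0739, 0.2998]
orientation: [-0.0, 0.814, 0.581, -0.0]
wrist_force: [0.0, 0.0, -0.8]
finger_gap: 0.0426
grip_force: 0.0
t 45.1 tcp [0.5908 0.0739 0.2998] tx [0.326 0.945] gap 0.0426 F [ 0.   0.  -0.8] q [-0.01  0.35  0.28  1.51  0.    1.89]
shift [ 0.0005 -0.0004  0.0498] len 0.001 turn -0.004 or 3.138
[([280.0, 154.4], [269, 151, 21, 9, 139])]
```

```bash
python3 -m pendant '[[0,0,0,0.025,0],[0,0,0,0.018,0],[0,0,0,0.008,0],[0,0,0,0,0],[-1,0,0,0,0],[-1,0,0,0,0],[-1,0,0,0,0],[-1,0,0,0,0]]' 50; python3 -m pendant '[[-1,0,0,0,-0.12],[-1,0,0,0,-0.12],[-1,0,0,0,-0.12],[-1,0,0,0,-0.12],[-1,0,0,0,-0.12],[-1,0,0,0,-0.12],[-1,0,0,0,-0.12],[-1,0,0,0,0]]' 50
```

```text
clock: 46.15
tcp_pos: [0.5889, 0.0739, 0.2499]
orientation: [-0.001, 0.815, 0.58, -0.001]
wrist_force: [-7.9, -0.2, 3.0]
finger_gap: 0.0129
grip_force: 50.9
clock: 47.15
tcp_pos: [0.5929, 0.0741, 0.2499]
orientation: [0.002, 0.507, 0.862, 0.001]
wrist_force: [6.2, 2.9, -1.4]
finger_gap: 0.0132
grip_force: 54.9
```

```bash
python3 -m pendant '[[-1,0,0,0,-0.15],[-1,0,0,0,-0.15],[-1,0,0,0,-0.15],[-1,0,0,0,-0.15],[-1,0,0,0,-0.15],[-1,0,0,0,-0.15],[-1,0,0,0,-0.15],[-1,0,0,0,-0.08]]' ; for i in 1 2; do python3 - <<'E'
from h import *
s,r=S();print(np.degrees(np.arctan2(r[1,0],r[0,0])),s["ft_torque"])
E
[ $i = 1 ] && python3 -m pendant '[[-1,0,0,0,-0.04],[-1,0,0,0,-0.03],[-1,0,0,0,0]]'; done
```

```text
clock: 48.15
tcp_pos: [0.5957, 0.0745, 0.2485]
orientation: [0.004, -0.034, 0.999, 0.0]
wrist_force: [14.8, 3.8, -11.6]
finger_gap: 0.0131
grip_force: 57.1
t 48.1 tcp [0.5957 0.0745 0.2485] tx [-0.998 -0.069] gap 0.0131 F [ 14.8   3.8 -11.6] q [-0.01  0.35  0.16  1.37  0.   -0.08]
-176.05231966170732 [ 0.05458668 -2.54405022 -0.10090358]
clock: 48.52
tcp_pos: [0.5956, 0.0745, 0.2485]
orientation: [0.004, -0.068, 0.998, 0.0]
wrist_force: [15.6, 4.8, -11.3]
finger_gap: 0.0129
grip_force: 56.2
t 48.5 tcp [0.5956 0.0745 0.2485] tx [-0.991 -0.135] gap 0.0129 F [ 15.6   4.8 -11.3] q [-0.01  0.35  0.16  1.37  0.   -0.15]
-172.230423549038 [ 0.10706179 -2.61617156 -0.30847688]
```

```bash
python3 -m pendant '[[-1,0,0,0,-0.03],[-1,0,0,0,0],[0,0,0,0,0],[0,0,0,0,0],[0,0,0,-0.03,0],[0,0,0,-0.05,0],[0,0,0,0,0]]'
python3 - <<'E'
from h import *
C=tow(ST,(-.163,-.1139,.193))
go(C[0],C[1],.182,7.2)
t=env.read_camera("top");b=blobs(t,(-8,150,80),(7,255,255),(245,225,275,260),6);print(b)
for x in b: print(bp("top",x[0],.197))
c=env.read_camera("scene");print([x for x in blobs(c,(-8,140,60),(7,255,255),(200,120,245,180),6)],pj("scene",tow(ST,(-.161,-.1139,.193))),pj("top",tow(ST,(-.161,-.1139,.197))))
E
```

```text
clock: 49.4
tcp_pos: [0.5923, 0.0739, 0.3341]
orientation: [0.004, -0.083, 0.997, -0.0]
wrist_force: [0.9, -0.3, 0.1]
finger_gap: 0.0428
grip_force: 0.0
t 49.4 tcp [0.5923 0.0739 0.3341] tx [-0.986 -0.165] gap 0.0428 F [ 0.9 -0.3  0.1] q [-0.01  0.35  0.37  1.58  0.   -0.18]
shift [ 0.168  -0.0601  0.1508] len 0.178 turn 0.04 or -3.102
[([260.2, 243.3], [257, 233, 7, 22, 74])]
[ 0.44209115 -0.0157935   0.197     ]
[([226.9, 152.6], [222, 148, 10, 11, 48])] [228.16727284 155.16744436] [259.16705457 244.1573673 ]
```

```bash
python3 -m pendant '[[0,0.042,-0.0153,0,0],[0,0.042,-0.0153,0,0],[0,0.042,-0.0153,0,0],[0,0.042,-0.0153,0,0],[0,0,0,0,0.04],[0,0,0,0.04,0],[0,0,0,0.04,0],[0,0,0,0,0]]'
python3 - <<'E'
from panpose import *
C=tow(ST,(-.163,-.1139,.193));go(C[0],C[1]-.001,.180,7.2)
t=env.read_camera("top");s=env.read_camera("scene")
P=tow(ST,(0,.13,0));
mk=[tow((*P[:2],ST[2]),(i*.085,j*.1,.045)) for i in(1,-1) for j in(1,-1)]
a=cv2.resize(t[140:290,100:300,::-1],None,fx=3,fy=3,interpolation=cv2.INTER_CUBIC);b=cv2.resize(s[110:260,230:430,::-1],None,fx=3,fy=3,interpolation=cv2.INTER_CUBIC)
for p in mk:
    for o,n,x0,y0 in((a,"top",100,140),(b,"scene",230,110)):
        u=pj(n,p);cv2.circle(o,(int((u[0]-x0+.5)*3),int((u[1]-y0+.5)*3)),3,(255,0,255),1)
cv2.imwrite("pics/c10.png",np.hstack([a[:,:500],b[:, 100:400]]))
E
```

```text
clock: 50.5
tcp_pos: [0.4319, -0.0134, 0.2454]
orientation: [-0.004, -0.063, 0.998, 0.001]
wrist_force: [0.4, -1.1, 1.1]
finger_gap: 0.0432
grip_force: 0.0
t 50.5 tcp [ 0.4319 -0.0134  0.2454] tx [-0.992 -0.125] gap 0.0432 F [ 0.4 -1.1  1.1] q [-0.22  0.04 -0.24  1.31  0.   -0.34]
shift [-0.0062 -0.0016  0.0654] len 0.006 turn -0.0 or 3.141
```

View pics/c10.png

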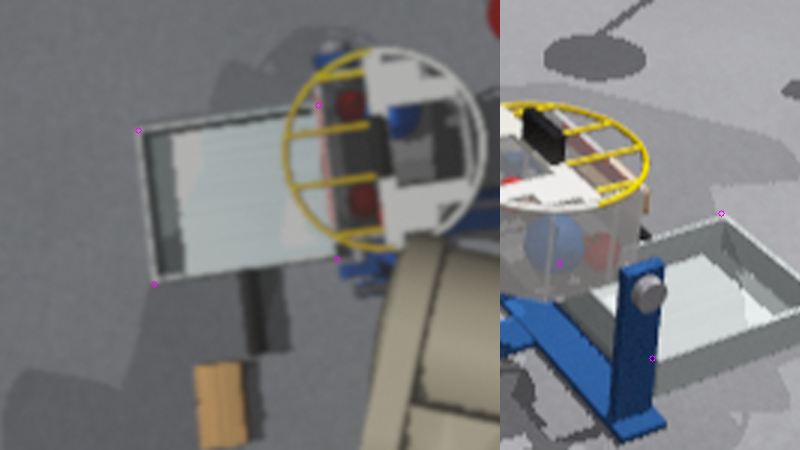

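The pan is still on its marks (corners at (138,130) and (155,283)). The yellow slots face the pouring side on the left, with the bars parallel to the stand's y. Now pinch the crank.

```bash
python3 -m pendant '[[0,-0.004,-0.001,0.025,0],[0,0,0,0.025,0],[0,0,0,0.014,0],[0,0,0,0,0],[-1,0,0,0,0],[-1,0,0,0,0],[-1,0,0,0,0],[-1,0,0,0,0]]' 60
python3 - <<'E'
from h import *
s,r=S();p=s["tcp_pos"];print("stand coords",rot(-ST[2])@(p[:2]-ST[:2]))
th=np.arange(0,2.41,.15);y=.12*np.sin(th-1.25);z=.12*np.cos(th-1.25)
print([(round(float(a),4),round(float(-b),4)) for a,b in zip(np.diff(y),np.diff(z))])
E
```

```text
clock: 51.6
tcp_pos: [0.4403, -0.0158, 0.1864]
orientation: [0.001, -0.062, 0.998, -0.001]
wrist_force: [-0.4, -5.1, 5.9]
finger_gap: 0.0112
grip_force: 58.7
t 51.6 tcp [ 0.4403 -0.0158  0.1864] tx [-0.992 -0.124] gap 0.0112 F [-0.4 -5.1  5.9] q [-0.22  0.07 -0.35  1.15 -0.   -0.34]
stand coords [-0.1607734  -0.11691038]
[(0.0069, -0.0166), (0.0093, -0.0154), (0.0115, -0.0138), (0.0135, -0.0119), (0.0151, -0.0098), (0.0164, -0.0074), (0.0173, -0.0049), (0.0178, -0.0022), (0.018, 0.0004), (0.0177, 0.0031), (0.017, 0.0057), (0.016, 0.0082), (0.0146, 0.0105), (0.0128, 0.0126), (0.0108, 0.0144), (0.0086, 0.0158)]
```

```bash
python3 -m pendant '[[0,0,0,0,0],[0,0,0,0,0],[0,0,0,0.009,0],[0,0,0,0,0],[-1,0,0,0,0],[-1,0,0,0,0],[-1,0,0,0,0],[-1,0,0,0,0]]' 80; python3 -m pendant '[[-1,0,0.0035,-0.0083,0],[-1,0,0.0035,-0.0083,0],[-1,0,0.0046,-0.0077,0],[-1,0,0.0047,-0.0077,0],[-1,0,0.0057,-0.0069,0],[-1,0,0.0058,-0.0069,0],[-1,0,0.0067,-0.006,0],[-1,0,0.0068,-0.0059,0]]'
python3 - <<'E'
from h import *
s,r=S();p=s["tcp_pos"];print("stand coords",rot(-ST[2])@(p[:2]-ST[:2]))
t=env.read_camera("top");print(blobs(t,(-8,150,80),(7,255,255),(225,205,275,260),6))
E
```

```text
clock: 52.6
tcp_pos: [0.4395, -0.016, 0.1762]
orientation: [-0.0, -0.062, 0.998, -0.002]
wrist_force: [-0.8, -4.2, -0.5]
finger_gap: 0.0109
grip_force: 78.0
clock: 53.6
tcp_pos: [0.4344, 0.0247, 0.2331]
orientation: [-0.0, -0.062, 0.998, -0.002]
wrist_force: [2.9, -4.6, -9.8]
finger_gap: 0.011
grip_force: 77.9
t 53.6 tcp [0.4344 0.0247 0.2331] tx [-0.992 -0.124] gap 0.011 F [ 2.9 -4.6 -9.8] q [-0.13  0.04 -0.26  1.27 -0.   -0.25]
stand coords [-0.16155376 -0.07598193]
[]
```

```bash
python3 -m pendant '[[-1,0,0.0075,-0.005,0],[-1,0,0.0076,-0.0048,0],[-1,0,0.0082,-0.004,0],[-1,0,0.0082,-0.0034,0],[-1,0,0.0086,-0.0028,0],[-1,0,0.0087,-0.0021,0],[-1,0,0.0089,-0.0014,0],[-1,0,0.0089,-0.0008,0]]'; python3 -m pendant '[[-1,0,0.009,0,0],[-1,0,0.009,0.0004,0],[-1,0,0.0089,0.0012,0],[-1,0,0.0088,0.0019,0],[-1,0,0.0086,0.0025,0],[-1,0,0.0084,0.0032,0],[-1,0,0.008,0.004,0],[-1,0,0.008,0.0042,0]]';  python3 - <<'E'
from h import *
s,r=S();p=s["tcp_pos"];q=rot(-ST[2])@(p[:2]-ST[:2]);print("stand coords",q,"theta",1.25+np.arctan2(q[1]+.002,p[2]+.016-.155))
E
```

```text
clock: 54.65
tcp_pos: [0.4263, 0.0899, 0.2597]
orientation: [0.001, -0.062, 0.998, -0.003]
wrist_force: [-1.8, -10.1, 6.2]
finger_gap: 0.0107
grip_force: 78.2
clock: 55.65
tcp_pos: [0.4176, 0.1619, 0.2433]
orientation: [0.002, -0.063, 0.998, 0.001]
wrist_force: [-10.6, 0.2, 17.3]
finger_gap: 0.0101
grip_force: 78.8
t 55.6 tcp [0.4176 0.1619 0.2433] tx [-0.992 -0.126] gap 0.0101 F [-10.6   0.2  17.3] q [ 0.19  0.06 -0.22  1.29  0.    0.06]
stand coords [-0.16110817  0.06226417] theta 1.802047927658689
```

```bash
python3 -m pendant '[[-1,0,0.0073,0.0052,0],[-1,0,0,0,0],[-1,0,0.0073,0.0053,0],[-1,0,0,0,0],[-1,0,0.0064,0.0063,0],[-1,0,0,0,0],[-1,0,0.0064,0.0063,0],[-1,0,0,0,0]]' >/dev/null; python3 -m pendant '[[-1,0,0.0054,0.0072,0],[-1,0,0.0054,0.0072,0],[-1,0,0.0043,0.0079,0],[-1,0,0.003,0.006,0],[-1,0,0,0,0],[-1,0,0,0,0],[-1,0,0,0,0],[-1,0,0,0,0]]';  python3 - <<'E'
from h import *
s,r=S();p=s["tcp_pos"];q=rot(-ST[2])@(p[:2]-ST[:2]);print("stand coords",q,"theta",1.25+np.arctan2(q[1]+.002,p[2]+.016-.155))
t=env.read_camera("top");c=env.read_camera("scene")
print("top",[(b[0],b[1][4]) for b in blobs(t,(-8,120,60),(7,255,255),(120,140,280,260),5)]);print("scene red",[(b[0],b[1][4]) for b in blobs(c,(-8,120,60),(7,255,255),(240,150,420,260),5)],"blue",[(b[0],b[1][4]) for b in blobs(c,(105,110,40),(125,255,255),(240,110,420,260),10)])
E
```

```text
clock: 57.65
tcp_pos: [0.4163, 0.2043, 0.2016]
orientation: [0.009, -0.062, 0.998, -0.001]
wrist_force: [-16.7, -15.3, 74.7]
finger_gap: 0.0001
grip_force: 37.0
t 57.6 tcp [0.4163 0.2043 0.2016] tx [-0.992 -0.124] gap 0.0001 F [-16.7 -15.3  74.7] q [ 0.29  0.09 -0.28  1.18 -0.01  0.16]
stand coords [-0.15710178  0.10448265] theta 2.2892002949685537
top [([271.1, 146.8], 207), ([153.8, 191.7], 60), ([155.7, 209.7], 128), ([181.4, 245.4], 18)]
scene red [([414.5, 153.1], 79), ([350.1, 204.3], 215), ([251.6, 248.1], 74)] blue [([272.4, 161.5], 57), ([284.3, 220.3], 2238)]
```

```bash
python3 -m pendant '[[-1,0,0,-0.02,0],[0,0,0,-0.02,0],[0,0,0,0,0],[0,0,0,0,0]]';  python3 - <<'E'
from h import *
t=env.read_camera("top");c=env.read_camera("scene")
print("top",[(b[0],b[1]) for b in blobs(t,(-8,120,60),(7,255,255),(120,140,265,260),5)]);print("scene red",[(b[0],b[1]) for b in blobs(c,(-8,120,60),(7,255,255),(240,150,420,260),5)])
a=cv2.resize(t[140:290,100:300,::-1],None,fx=2,fy=2,interpolation=cv2.INTER_CUBIC);b=cv2.resize(c[110:260,230:430,::-1],None,fx=2,fy=2,interpolation=cv2.INTER_CUBIC)
cv2.imwrite("pics/c11.png",np.hstack([a,b]))
E
```

```text
clock: 58.25
tcp_pos: [0.4113, 0.2058, 0.2284]
orientation: [-0.0, -0.063, 0.998, 0.0]
wrist_force: [-0.5, 0.1, -0.1]
finger_gap: 0.0428
grip_force: 0.0
top [([263.6, 144.3], [263, 140, 2, 10, 17]), ([151.9, 188.3], [148, 184, 9, 9, 61]), ([153.5, 206.1], [148, 197, 12, 19, 131]), ([180.5, 246.8], [178, 243, 6, 8, 39])]
scene red [([414.5, 153.1], [408, 150, 12, 9, 79]), ([354.5, 206.5], [342, 195, 27, 24, 271]), ([251.5, 248.1], [247, 244, 10, 9, 73])]
```

View pics/c11.png

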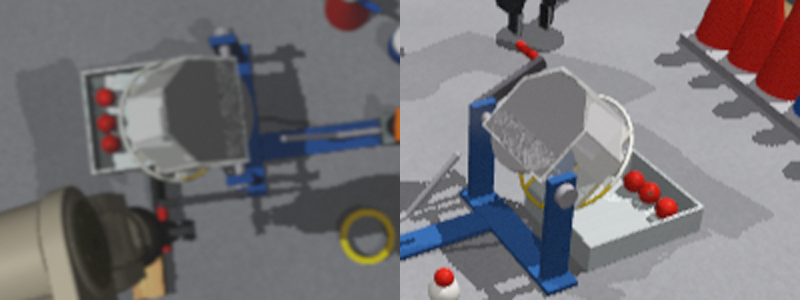

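All three red balls lie in the pan, at (105,98), (107,120) and (109,143) in the left half; the blue one isn't among them. Now I'll locate the crank grip to bring the drum back.

Run:
```python
from h import *
c=env.read_camera("scene");print("red",blobs(c,(-8,130,60),(7,255,255),(278,122,305,145),3))
for th in(2.2,2.3,2.4):
    f=th-1.25;print(th,[np.round(pj("scene",tow(ST,(x,.12*np.sin(f),.155+.12*np.cos(f)))),1) for x in(-.194,-.161,-.128)],pj("top",tow(ST,(-.161,.12*np.sin(f),.159+.12*np.cos(f)))))
f=2.38-1.25;C=tow(ST,(-.161,.12*np.sin(f)-.002,0));print(.155+.12*np.cos(f));go(C[0],C[1],.155+.12*np.cos(f)-.02)
```

```text
red [([292.9, 134.6], [288, 130, 11, 10, 54])]
2.2 [array([286.2, 125.2]), array([291.8, 129.7]), array([297.6, 134.3])] [182.40871462 254.92462883]
2.3 [array([287.8, 127.7]), array([293.4, 132.2]), array([299.2, 136.9])] [180.83792852 255.0625224 ]
2.4 [array([289.2, 130.5]), array([294.8, 135. ]), array([300.6, 139.6])] [179.71417709 255.13618456]
0.20619917695161888
t 58.4 tcp [0.411  0.2057 0.2281] tx [-0.992 -0.125] gap 0.0427 F [-0.1  0.   0. ] q [ 0.29  0.09 -0.22  1.26  0.    0.16]
shift [-0.0012  0.0001  0.0419] len 0.001
```

```bash
python3 -m pendant '[[0,-0.001,0,0.02,0],[0,0,0,0.015,0],[0,0,0,0.008,0],[0,0,0,0,0],[-1,0,0,0,0],[-1,0,0,0,0],[-1,0,0,0,0],[-1,0,0,0,0]]' 80; python3 -m pendant '[[-1,0,-0.0043,-0.0079,0],[-1,0,-0.0043,-0.0079,0],[-1,0,-0.0054,-0.0072,0],[-1,0,-0.0054,-0.0072,0],[-1,0,-0.0064,-0.0063,0],[-1,0,-0.0064,-0.0063,0],[-1,0,-0.0073,-0.0053,0],[-1,0,-0.0073,-0.0052,0]]';  python3 - <<'E'
from h import *
s,r=S();p=s["tcp_pos"];q=rot(-ST[2])@(p[:2]-ST[:2]);print("stand coords",q,"theta",1.25+np.arctan2(q[1]+.002,p[2]+.019-.155))
E
```

```text
clock: 59.4
tcp_pos: [0.4133, 0.2038, 0.1871]
orientation: [0.001, -0.062, 0.998, -0.002]
wrist_force: [0.4, -8.3, 2.5]
finger_gap: 0.0108
grip_force: 78.2
clock: 60.4
tcp_pos: [0.4181, 0.1627, 0.2403]
orientation: [0.0, -0.063, 0.998, 0.004]
wrist_force: [-0.6, 11.7, -2.8]
finger_gap: 0.0106
grip_force: 78.3
t 60.4 tcp [0.4181 0.1627 0.2403] tx [-0.992 -0.127] gap 0.0106 F [-0.6 11.7 -2.8] q [ 0.19  0.06 -0.22  1.28  0.01  0.06]
stand coords [-0.1604896   0.06297459] theta 1.8071337632397162
```

```bash
python3 -m pendant '[[-1,0,-0.008,-0.0042,0],[-1,0,-0.008,-0.004,0],[-1,0,-0.0084,-0.0032,0],[-1,0,-0.0086,-0.0025,0],[-1,0,-0.0088,-0.0019,0],[-1,0,-0.0089,-0.0012,0],[-1,0,-0.009,-0.0004,0],[-1,0,-0.009,0,0]]'; python3 -m pendant '[[-1,0,-0.0089,0.0008,0],[-1,0,-0.0089,0.0014,0],[-1,0,-0.0087,0.0021,0],[-1,0,-0.0086,0.0028,0],[-1,0,-0.0082,0.0034,0],[-1,0,-0.0082,0.004,0],[-1,0,-0.0076,0.0048,0],[-1,0,-0.0075,0.005,0]]';  python3 - <<'E'
from h import *
s,r=S();p=s["tcp_pos"];q=rot(-ST[2])@(p[:2]-ST[:2]);print("stand coords",q,"theta",1.25+np.arctan2(q[1]+.002,p[2]+.019-.155))
E
```

```text
clock: 61.4
tcp_pos: [0.4271, 0.0946, 0.265]
orientation: [0.005, -0.064, 0.998, 0.004]
wrist_force: [-4.6, 8.4, 47.2]
finger_gap: 0.0104
grip_force: 81.2
clock: 62.4
tcp_pos: [0.4394, 0.0244, 0.2372]
orientation: [0.006, -0.063, 0.998, -0.001]
wrist_force: [-8.4, 0.8, 15.5]
finger_gap: 0.0101
grip_force: 92.9
t 62.4 tcp [0.4394 0.0244 0.2372] tx [-0.992 -0.125] gap 0.0101 F [-8.4  0.8 15.5] q [-0.13  0.04 -0.26  1.27  0.   -0.25]
stand coords [-0.15669633 -0.07688689] theta 0.6131122573604131
```

```bash
python3 -m pendant '[[-1,0,-0.0068,0.0059,0],[-1,0,-0.0067,0.006,0],[-1,0,-0.0058,0.0069,0],[-1,0,-0.0057,0.0069,0],[-1,0,-0.0047,0.0077,0],[-1,0,-0.0046,0.0077,0],[-1,0,-0.0035,0.0083,0],[-1,0,-0.0035,0.0083,0]]'
python3 - <<'E'
from h import *
s,r=S();p=s["tcp_pos"];q=rot(-ST[2])@(p[:2]-ST[:2]);print("stand coords",q,"theta",1.25+np.arctan2(q[1]+.002,p[2]+.019-.155))
c=env.read_camera("scene");print(blobs(c,(-8,140,60),(7,255,255),(200,120,245,180),4))
E
```

```text
clock: 63.4
tcp_pos: [0.4445, -0.0165, 0.178]
orientation: [0.005, -0.063, 0.998, -0.001]
wrist_force: [3.1, 3.6, 6.7]
finger_gap: 0.0104
grip_force: 102.2
t 63.4 tcp [ 0.4445 -0.0165  0.178 ] tx [-0.992 -0.125] gap 0.0104 F [3.1 3.6 6.7] q [-0.22  0.07 -0.36  1.12  0.   -0.34]
stand coords [-0.15670924 -0.11812405] theta 0.026525863617672396
[([229.9, 156.9], [229, 155, 3, 5, 10])]
```

```bash
python3 -m pendant '[[-1,0,-0.001,0.003,0],[-1,0,-0.001,0.003,0],[-1,0,0,0,0]]' ; python3 -m pendant '[[-1,0,-0.001,0.003,0],[-1,0,0,0.002,0],[-1,0,0,0,0]]'
```

```text
clock: 63.82
tcp_pos: [0.4447, -0.0177, 0.1746]
orientation: [0.005, -0.063, 0.998, -0.0]
wrist_force: [-17.0, 0.5, 27.0]
finger_gap: 0.0101
grip_force: 104.5
clock: 64.2
tcp_pos: [0.4477, -0.0173, 0.1719]
orientation: [0.009, -0.063, 0.998, 0.001]
wrist_force: [-0.6, 10.0, 34.2]
finger_gap: 0.0104
grip_force: 113.7
```

```bash
python3 -m pendant '[[0,0,0,0,0],[0,0,0,0,0],[0,0,0,-0.03,0],[0,0,0,-0.06,0],[0,0,0,-0.06,0],[0,0,0,0,0]]' 40
python3 - <<'E'
from h import *
s,r=S()
t=env.read_camera("top");c=env.read_camera("scene")
print("crank",blobs(t,(-8,150,80),(7,255,255),(245,225,275,260),6),blobs(c,(-8,140,60),(7,255,255),(200,120,245,180),6))
print("bar",blobs(c,(0,0,0),(180,255,32),(255,130,305,168),15))
print("red in pan",blobs(t,(-8,120,60),(7,255,255),(120,140,215,240),6),"scene",[b for b in blobs(c,(-8,120,60),(7,255,255),(310,170,420,260),5)],"drum red",blobs(c,(-8,100,60),(7,255,255),(240,150,315,200),4))
print("blue",blobs(t,(105,130,40),(125,255,255),(195,165,270,230)))
print("knob",blobs(t,(8,170,120),(18,255,255),(285,180,320,220)))
L=tow(ST,(-.05,-.25,.1));go(L[0],L[1],.3,97.2)
E
```

```text
clock: 64.95
tcp_pos: [0.4428, -0.0193, 0.3182]
orientation: [0.004, -0.062, 0.998, -0.001]
wrist_force: [0.4, 0.2, -2.0]
finger_gap: 0.0429
grip_force: 0.0
t 65.0 tcp [ 0.4428 -0.0193  0.3182] tx [-0.992 -0.125] gap 0.0429 F [ 0.4  0.2 -2. ] q [-0.23  0.04 -0.06  1.47 -0.   -0.35]
crank [] [([226.5, 154.7], [222, 150, 10, 11, 43])]
bar [([272.3, 153.3], [269, 149, 9, 9, 38])]
red in pan [([151.8, 188.3], [148, 184, 9, 9, 60]), ([153.6, 205.9], [148, 197, 11, 19, 128])] scene [([354.5, 206.4], [342, 195, 27, 24, 268])] drum red []
blue [([222.1, 190.4], [219, 185, 8, 12, 79]), ([222.7, 227.4], [214, 225, 15, 5, 34])]
knob [([299.8, 201.9], [297, 194, 6, 16, 79])]
t 65.0 tcp [ 0.441  -0.0189  0.3138] tx [-0.992 -0.125] gap 0.0426 F [-0.1  0.4 -0.3] q [-0.23  0.04 -0.07  1.46  0.   -0.35]
shift [-0.1106 -0.1299  0.0139] len 0.171 turn 1.57 or -1.571
```

Run:
```python
from h import *
a=bp("top",(299.8,201.9),.115);b=bp("scene",(199.4,215.2),.104);print(a,b,tow(ST,(-.05,-.25,.1)))
m=(a+b)/2;go(m[0],m[1],.2)
```

```text
[ 0.56560915 -0.13921822  0.115     ] [ 0.57080263 -0.13817099  0.104     ] [ 0.56688594 -0.13399234  0.1       ]
t 65.0 tcp [ 0.441  -0.0189  0.3138] tx [-0.992 -0.125] gap 0.0426 F [-0.1  0.4 -0.3] q [-0.23  0.04 -0.07  1.46  0.   -0.35]
shift [-0.1113 -0.1347  0.1139] len 0.175
```

```bash
python3 -m pendant '[[0,-0.0278,-0.0337,0,0],[0,-0.0278,-0.0337,0,0],[0,-0.0278,-0.0337,0,0],[0,-0.0278,-0.0337,0,0],[0,0,0,0.05,0],[0,0,0,0.05,0],[0,0,0,0.02,0],[0,0,0,0,0]]'
python3 - <<'E'
from h import *
s,r=S()
t=env.read_camera("top");c=env.read_camera("scene")
print("crank",blobs(t,(-8,150,80),(7,255,255),(245,225,275,260),6),blobs(c,(-8,140,60),(7,255,255),(200,120,245,180),6))
print("bar",blobs(c,(0,0,0),(180,255,32),(255,130,305,168),15),"knob",blobs(c,(8,170,120),(18,255,255),(185,200,215,235)))
for th in(0,.03,.06,.1): print(th,pj("scene",tow(ST,(-.161,.12*np.sin(th-1.25),.155+.12*np.cos(th-1.25)))),pj("top",tow(ST,(-.161,.12*np.sin(th-1.25),.158+.12*np.cos(th-1.25)))))
go(.568,-.138,.092)
E
```

```text
clock: 66.05
tcp_pos: [0.5652, -0.1376, 0.1897]
orientation: [-0.004, -0.062, 0.998, 0.002]
wrist_force: [-0.4, 0.5, 0.1]
finger_gap: 0.0431
grip_force: 0.0
t 66.0 tcp [ 0.5652 -0.1376  0.1897] tx [-0.992 -0.125] gap 0.0431 F [-0.4  0.5  0.1] q [-0.38  0.34  0.01  1.24  0.   -0.5 ]
crank [([260.9, 243.1], [258, 233, 6, 21, 70])] [([226.7, 155.0], [222, 150, 10, 12, 47])]
bar [([272.4, 153.3], [269, 149, 10, 9, 40])] knob [([199.5, 215.4], [195, 208, 9, 16, 86])]
0 [228.17573752 155.21409198] [259.15868382 244.15005772]
0.03 [228.51810195 154.09696928] [258.74242687 244.2319574 ]
0.06 [228.89368422 152.98037855] [258.28755349 244.31904392]
0.1 [229.44564002 151.4944229 ] [257.62113642 244.44316168]
t 66.2 tcp [ 0.5676 -0.1384  0.1933] tx [-0.992 -0.125] gap 0.0428 F [ 0.5 -1.3  1. ] q [-0.38  0.34  0.01  1.24  0.   -0.5 ]
shift [-0.0006  0.0003  0.1013] len 0.001
```

```bash
python3 -m pendant '[[0,0,0,0.04,0],[0,0,0,0.04,0],[0,0,0,0.02,0],[0,0,0,0,0],[-1,0,0,0,0],[-1,0,0,0,0],[-1,0,0,0,0],[-1,0,0,0,0]]' 60; python3 -m pendant '[[-1,0,0,0.003,0],[-1,0,0,0.003,0],[-1,0,0,0.003,0],[-1,0,0,0.003,0],[-1,0,0,0,0]]'
```

```text
clock: 67.15
tcp_pos: [0.5697, -0.1393, 0.0954]
orientation: [0.002, -0.063, 0.998, -0.001]
wrist_force: [3.3, -1.0, 4.9]
finger_gap: 0.0131
grip_force: 60.6
clock: 67.78
tcp_pos: [0.5698, -0.1393, 0.084]
orientation: [0.002, -0.063, 0.998, -0.001]
wrist_force: [2.1, -0.5, 15.3]
finger_gap: 0.0132
grip_force: 61.7
```

```bash
python3 -m pendant '[[-1,0,0,0.002,0],[-1,0,0,0.001,0],[-1,0,0,0,0]]'; python3 -m pendant '[[-1,0,0,0,0.15],[-1,0,0,0,0.15],[-1,0,0,0,0.15],[-1,0,0,0,0.15],[-1,0,0,0,0.15],[-1,0,0,0,0.15],[-1,0,0,0,0.15],[-1,0,0,0,0.15]]';python3 -m pendant '[[-1,0,0,0,0.12],[-1,0,0,0,0.12],[-1,0,0,0,0.12],[-1,0,0,0,0],[-1,0,0,0,0]]'
python3 - <<'E'
from h import *
s,r=S();print(np.degrees(np.arctan2(r[1,0],r[0,0])),s["ft_torque"])
E
```

```text
clock: 68.15
tcp_pos: [0.5701, -0.1393, 0.0837]
orientation: [0.003, -0.063, 0.998, -0.001]
wrist_force: [-4.4, 0.8, 31.0]
finger_gap: 0.0132
grip_force: 63.8
clock: 69.15
tcp_pos: [0.569, -0.1425, 0.0837]
orientation: [0.004, 0.515, 0.857, -0.003]
wrist_force: [-7.8, -8.8, 31.2]
finger_gap: 0.0131
grip_force: 63.6
clock: 69.78
tcp_pos: [0.5678, -0.1428, 0.0837]
orientation: [0.004, 0.658, 0.753, -0.003]
wrist_force: [-10.7, -9.0, 33.0]
finger_gap: 0.0134
grip_force: 63.8
t 69.8 tcp [ 0.5678 -0.1428  0.0837] tx [-0.133  0.991] gap 0.0134 F [-10.7  -9.   33. ] q [-0.38  0.41 -0.17  0.99 -0.01  1.06]
97.6431343902042 [-2.20520676  2.31852113 -0.10865855]
```

```bash
python3 -m pendant '[[-1,0,0,0,0.05],[-1,0,0,0,0.05],[-1,0,0,0,0.05],[-1,0,0,0,0]]'
python3 - <<'E'
from h import *
s,r=S();print(np.degrees(np.arctan2(r[1,0],r[0,0])),s["ft_torque"])
E
```

```text
clock: 70.28
tcp_pos: [0.5677, -0.1425, 0.0838]
orientation: [0.004, 0.712, 0.702, -0.003]
wrist_force: [-10.7, -10.0, 33.1]
finger_gap: 0.0131
grip_force: 69.3
t 70.3 tcp [ 0.5677 -0.1425  0.0838] tx [0.014 1.   ] gap 0.0131 F [-10.7 -10.   33.1] q [-0.38  0.41 -0.17  0.99 -0.01  1.21]
89.21418744920088 [-2.09684482  2.40828298  1.33840085]
```

```bash
python3 -m pendant '[[0,0,0,0,0],[0,0,0,0,0],[0,0,0,-0.04,0],[0,0,0,-0.06,0],[0,0,0,-0.06,0],[0,-0.03,0,-0.04,0],[0,-0.05,0,0,0],[0,-0.05,0,0,0]]'
python3 - <<'E'
from h import *
t=env.read_camera("top");c=env.read_camera("scene")
print("knob",blobs(t,(8,170,120),(18,255,255),(280,180,320,225)),blobs(c,(8,170,120),(18,255,255),(180,200,220,235)))
print("crank",blobs(t,(-8,150,80),(7,255,255),(245,225,275,260),6),blobs(c,(-8,140,60),(7,255,255),(200,120,245,180),6))
print("pan red",blobs(t,(-8,120,60),(7,255,255),(120,140,215,240),6),"blue",blobs(t,(105,130,40),(125,255,255),(195,165,245,215)))
L=tow(ST,(-.05,-.25,0))
h=cv2.cvtColor(t,cv2.COLOR_RGB2HSV);m=cv2.inRange(h,(8,170,120),(18,255,255));m[:180]=0;m[225:]=0;m[:,:280]=0;m[:,320:]=0
p=np.argwhere(m)[:,::-1];W=np.array([bp("top",q,.103)[:2] for q in p]);w,v=np.linalg.eigh(np.cov(W.T));d=v[:,1];print("knob axis deg",np.degrees(np.arctan2(d[1],d[0]))%180,"expect",np.degrees(ST[2]-1.6)%180)
E
```

```text
clock: 71.28
tcp_pos: [0.5661, -0.2688, 0.2779]
orientation: [-0.001, 0.711, 0.703, 0.0]
wrist_force: [0.2, -0.3, -0.8]
finger_gap: 0.0424
grip_force: 0.0
knob [([299.5, 202.0], [292, 200, 16, 5, 69])] [([199.5, 218.5], [190, 212, 19, 14, 164])]
crank [([260.9, 243.0], [258, 233, 6, 21, 71])] [([226.7, 154.9], [222, 150, 10, 12, 45])]
pan red [([151.8, 188.3], [148, 184, 9, 9, 60]), ([153.6, 206.0], [148, 197, 12, 19, 127])] blue [([221.9, 190.5], [218, 185, 9, 12, 85])]
knob axis deg 94.62808135297556 expect 95.51737310796011
```

```bash
python3 -c "
from workcell import env
print(env.hand_in())"
```

```text
the job is handed in; nothing more can be done
None
```

The job is handed in at about 71 s: all three red balls that were on the rack are in the pan, only the blue one is left in the drum, the drum is back upright, and the lock screw is pushed down and turned tight.

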